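# Cam-lock the filter cassette of a clean-air box

## Task

Take the screwdriver from its block, seat its blade in the slot of the steel cam and turn the cam clockwise, feeling for the resistance, until it has drawn the filter cassette snugly onto its rubber seal, without overtightening. Then put the screwdriver back upright in its block; only the screwdriver, never the gripper, may touch the clean-air box and its cassette, and leave the dishes, scalpel and jug alone.

Things in the scene. Friction and masses are not known exactly. Their poses are not given: they have to be found in the camera images.
- dock: White base of the clean-air box, fixed, 185 x 180 mm; origin at table height under the cam's axis, z up, x towards the cassette. The fan housing with the cam (90 x 180 mm, x -60 to +30, top 64 mm above the table) stands at the -x part; the tray for the cassette at the +x part.
- cam (a joint): Turn of the cam, rad, growing clockwise from above; it stays where left, starts open at 0 to 0.15. Bolts differ (hidden), so its hook takes hold at 0.25 to 1.0 and the cassette is snug anywhere from 0.7 to 1.45: feel for it. It then draws 5.8 mm per rad. Turning takes about 0.12 N m before the cassette meets the seal; 0.12 N m more is snug (some 9 N on the seal), 0.2 more is too tight.
- cam_slot (a point): Centre of the top face of the steel cam disc (40 mm across, top 65 mm above the table, in a grey rim), turning with it; z up, x along the slot: 17 mm long, 4 mm wide, 6 mm deep, centred on the axis, open to above; red dot beyond its +x end. The blade has 0.2 rad of play in it and a gripper's hold yields under load, so the tool turns 0.2 to 0.4 rad farther than the cam.
- cassette: White filter cassette, loose, 80 x 150 x 60 mm, about 0.45 kg, grey pleats on top; origin at the centre of its underside, x away from the cam. It slides in the tray (floor 10 mm above the table) and carries a steel bolt, at mid-width 45 mm above the table, whose 10 mm head already lies in the open cam. It starts about 1.5 to 2.2 mm from the seal.
- seal: Two black rubber strips on the housing's face, towards the cassette; origin midway between them on their outer face (the face the cassette must press on) at table height, x towards the cassette. They give 1 mm under 20 N.
- driver: Screwdriver standing upright in its block, 120 g, 130 mm long: origin at the blade's tip, z up along the shank. Flat blade 14 mm wide (along x) and 2.4 mm thick (along y), 12 mm long; shank 6 mm thick; orange handle 26 x 26 mm square, sides along x and y, from 60 to 130 mm above the tip.
- driver_tip (a point): The middle of the blade's tip edge, same axes as the screwdriver.
- driver_grip (a point): The middle of the handle, 95 mm above the tip; same axes.
- stand: Wooden block 70 x 70 x 65 mm, fixed, origin at the centre of its underside. An 20 mm plain through hole in its middle takes the shank; the handle's lower end rests on the block's top, which leaves the tip 5 mm above the table.
- stand_rest (a point): Where the tip is when the screwdriver stands in its block: on the hole's axis, 5 mm above the table.
- dishes: Pile of four closed culture dishes, 94 mm across, 60 mm high, loose on a white board; origin at the underside. Leave alone.
- scalpel: Scalpel lying on the white board, 150 mm long, loose. Leave alone.
- jug: Pale plastic measuring jug, 120 mm across, 130 mm high, handle at its +y side, loose. Leave alone.
There are look-alikes about, which are no part of the job. Of the things shaped like the stand, the wooden one is meant.

How it is judged:
On the way, in this order (a step that is already met when the one before it is completed fails the run):
1. the blade is seated in the cam's slot, at least 3 mm deep (z of driver_tip in the frame of cam_slot below -0.003 m and horizontal distance between driver_tip and cam_slot below 0.004 m and angle between the x axis of driver_tip and the x axis of cam_slot, either way round below 0.35 rad and value of joint cam below 0.5 rad), for 0.1 s.
2. with the blade in the slot, the cam has been turned until the cassette presses on the seal (z of driver_tip in the frame of cam_slot below -0.002 m and horizontal distance between driver_tip and cam_slot below 0.004 m and value of joint cam above 0.5 rad and contact force between cassette and seal above 4 N), for 0.1 s.
At the end, for the whole second after the job is handed in: The cam is turned (beyond 0.5 rad) and holds the cassette pressed on its seal with more than 4 N; the screwdriver stands upright in its block (tip within 6 mm of the hole's axis and below 8 mm above the table, tilt under 0.08 rad), at rest and released (contact force between cassette and seal above 4 N and value of joint cam above 0.5 rad and horizontal distance between driver_tip and stand_rest below 0.006 m and height (world z) of driver_tip below 0.008 m and angle between driver's own z axis and vertical below 0.08 rad and linear speed of driver below 0.02 m/s); the robot touches nothing.
It fails at once if the cam is overtightened: the cassette is pressed on the seal with more than 16 N (contact force between cassette and seal above 16 N).
It fails at once if the robot itself touches the clean-air box (dock, cam or cassette); only the screwdriver may (contact force between any of the arm, the fingers and cassette above 0.5 N or contact force between any of the arm, the fingers and dock above 0.5 N).
It fails at once if a bystander is moved by more than 15 mm (distance of any of dishes, scalpel, jug from where it was at the start of the episode above 0.015 m).
It also fails if it takes over 64 s, if anything falls off the work surface, if the arm or the gripper's body presses on something with over 40 N, if the wrist force passes 120 N, or if a joint passes its speed limit or range.

## Robot

A 6-joint arm with a two-finger parallel gripper is mounted at the origin on the work surface. World frame = base frame: x ahead of the robot, y to its left, z up, the work surface at z = 0. Lengths are in m, angles in rad, forces in N, time in s.
With the tool pointing down it reaches from about 0.4 to 0.825 m from the base axis. Payload 7 kg.
Tool frame: the origin (TCP) lies at the very end of the fingers, on their centre line; the grasp point (between the pads) lies 19 mm behind it (robot.pinch_z is the distance from the TCP to the grasp point, in m); z points along the fingers, x is the direction in which the jaws open and shut, and the axes are right-handed (so a half turn about z gives the same grasp; the last joint's range is limited). The gripper opens to 85 mm and grips with 20 to 120 N. Pads are 22 mm wide; open, the fingers measure 114 mm over their backs; the gripper's body (76 mm by 85 mm) begins 54 mm behind the grasp point. The pads swing forward as they close: fully open they stand 13 mm farther back than shut.
Start: joints at [-1.044, 0.359, 0.012, 0, -1.224, -0.288], TCP at [0.16, -0.656, 0.198] pointing down, gripper open.
Joint ranges: [-3.07, 3.07], [-1.43, 2.12], [-1.02, 1.25], [-3.03, 1.67], [-3.05, -0], [-3.03, 3.03]. Speed limits (rad/s): [2.39, 2.39, 3.01, 3.14, 3.14, 3.14].

## Interface

Orientations are given as a 3x3 rotation matrix whose columns are the frame's x, y, z axes.
In Python, from plant import robot gives the robot as it stands.
- The arm moves only by the tool drive_tool, never from a script. Its argument "rows" is a list of rows, each a list of 7 numbers: the shift along the tool's x, y, z in units of 0.05 m (1.0 is 0.05 m), then the turn, a rotation vector about the tool's x, y, z in units of 5 degrees (1.0 is 5 degrees), then the gripper's target within -1 to 1 (fully open at 1, half-way at 0, shut at -1). In form: [[dx, dy, dz, rx, ry, rz, fingers], ...]. A call has 1 to 5 rows; each row shifts and turns the pose as measured when the row begins, along the tool's axes as they then stand; what a row does not reach is not made up. A row lasts 1/10 s, in which the tool goes at most 50 mm and 8.59 degrees, less where a joint would pass 70% of its speed; a pose out of reach is approached as far as the arm can. A call with a number of a shift or a turn outside -1 to 1 is refused whole. A call with a gripper value outside its range is refused whole. The fingers move at their own pace and stop on an object; "grip_force" is the grip in N (left out, the last holds). Time passes only in rows, so rows that do not move let the fingers close. It gives the time, the measured TCP pose, the force and the opening at its end, in the units of the state.
- robot.state(): the state, without advancing time (a new reading comes with each control period).
- robot.capture(name): name is "scene" or "top" or "wrist"; returns (picture, depth): 480x640x3 uint8, red, green, blue; 480x640 float32, m along the optical axis (not along the pixel's ray), 0 where there is no reading.
- robot.camera_info(name): a dict with "camera_matrix" (3x3 intrinsics, pixels), "R" (3x3) and "t" (3): a world point X has camera coordinates R X + t. Camera axes: x right, y down, z forward; pixel columns grow to the right and rows downward; lengths in m; the calibration is good to about 2 mm. The wrist camera is an equidistant fisheye: a pixel r from the principal point sees the ray r / f radians off the axis. A picture is of the moment at which its call begins: read the wrist's pose just before it. camera_info takes no time and is no camera call; for the wrist camera it gives the pose at the moment of the call.
- robot.job_done(): hands the job in, once; it reports no verdict.
The state is a dict: "clock": time; "joint_pos": joint angles; "joint_velocities": joint speeds; "tau": joint torques, N m; "position": TCP position; "eef_rot": TCP orientation; "force": force on the tool from outside, world axes, zero at the start; "ft_torque": the same for the moment, N m; "opening": opening from 0.0 (shut) to 1.0 (fully open).
Only numpy, scipy, OpenCV 4.12 (cv2) and the standard library are available. Lean on these libraries where they do the work, as an engineer would, in place of code of your own. Each camera call takes 0.05 s, during which the arm holds its last target.

## Working session

There is one attempt and no reset: what is moved stays moved. The work goes in short steps, Python scripts to look and compute and a tool call to move; the robot and the scene stay as the last step left them, time stands still between calls to the robot, and variables do not carry over. Pictures are saved under pics/ and viewed, and the job is handed in when it is done.

Besides the shell and the picture viewer there is one more tool, called after "Call:" by a JSON object that holds its "api" and its "payload", one argument or row to a line. drive_tool: Moves the arm, as the interface text tells. Shifts and turns lie within -1 to 1; 1 stands for 0.05 m of shift or 5 degrees of turn. Its arguments: {"type":"object","properties":{"rows":{"type":"array"},"grip_force":{"type":"number"}},"required":["rows"]}

```bash
ls; mkdir -p pics; cat > h.py <<'E'
import numpy as np, cv2
from plant import robot
def cap(n,f):
    ci=robot.camera_info(n); im,d=robot.capture(n)
    cv2.imwrite('pics/'+f+'.png',im[:,:,::-1]); np.savez('pics/'+f+'.npz',im=im,d=d,K=ci['camera_matrix'],R=ci['R'],t=ci['t'])
    return im,d,ci
E
python3 - <<'E'
from h import *
for n in ['scene','top','wrist']:
    im,d,ci=cap(n,n+'0'); print(n,ci)
print(robot.state(), robot.pinch_z)
E
```

```text
pics
scene {'camera_matrix': array([[556.43925097,   0.        , 326.15552882],
       [  0.        , 556.43925097, 240.96633907],
       [  0.        ,   0.        ,   1.        ]]), 'R': array([[ 0.5532744 ,  0.83299411,  0.00287315],
       [ 0.70027999, -0.46325232, -0.54314383],
       [-0.45110462,  0.30251959, -0.83963476]]), 't': array([-0.33921982, -0.289038  ,  1.4220709 ])}
top {'camera_matrix': array([[586.2245213 ,   0.        , 316.43885769],
       [  0.        , 586.2245213 , 234.89138686],
       [  0.        ,   0.        ,   1.        ]]), 'R': array([[-0.01334346, -0.99991004,  0.00136226],
       [-0.99651463,  0.01318594, -0.08236945],
       [ 0.08234407, -0.0024566 , -0.99660093]]), 't': array([0.04694348, 0.53024601, 1.28896277])}
wrist {'camera_matrix': array([[371.64829954,   0.        , 323.48152154],
       [  0.        , 371.64829954, 239.16125813],
       [  0.        ,   0.        ,   1.        ]]), 'R': array([[-0.2361121 ,  0.97172348,  0.00213236],
       [ 0.93275381,  0.22602682,  0.28085975],
       [ 0.27243605,  0.06830335, -0.95974645]]), 't': array([ 0.67455423, -0.03555597,  0.37874042])}
{'clock': 0.15, 'joint_pos': array([-1.04390327e+00,  3.59220623e-01,  1.12524911e-02, -2.24958726e-04,
       -1.22409642e+00, -2.88111321e-01]), 'joint_velocities': array([ 0.00094282, -0.00221426,  0.00183651,  0.00154516,  0.00083937,
       -0.00065214]), 'tau': array([ 1.73417167e-03, -5.83877420e+01,  2.93652070e+01,  6.94029093e+00,
       -4.25138162e-03, -1.48082216e-05]), 'position': array([ 0.15951784, -0.65545735,  0.19677807]), 'eef_rot': array([[-2.36444411e-01,  9.71644911e-01, -4.54843142e-04],
       [ 9.71644180e-01,  2.36444796e-01,  1.20260044e-03],
       [ 1.27604589e-03, -1.57597539e-04, -9.99999173e-01]]), 'force': array([-0.48817221, -0.11145127, -0.99508886]), 'ft_torque': array([-0.00875059,  0.02168974,  0.02897673]), 'opening': 1.0020347267849525} 0.0187
```

View pics/scene0.png

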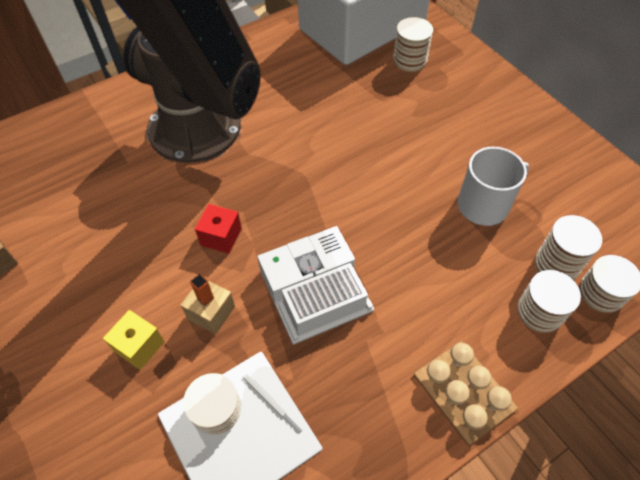

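View pics/top0.png

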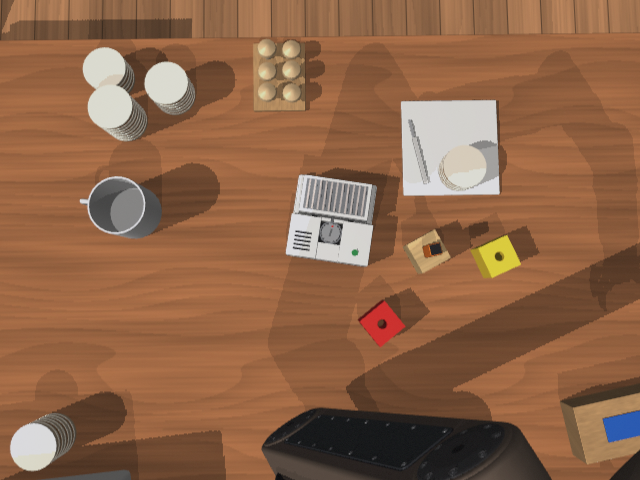

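View pics/wrist0.png

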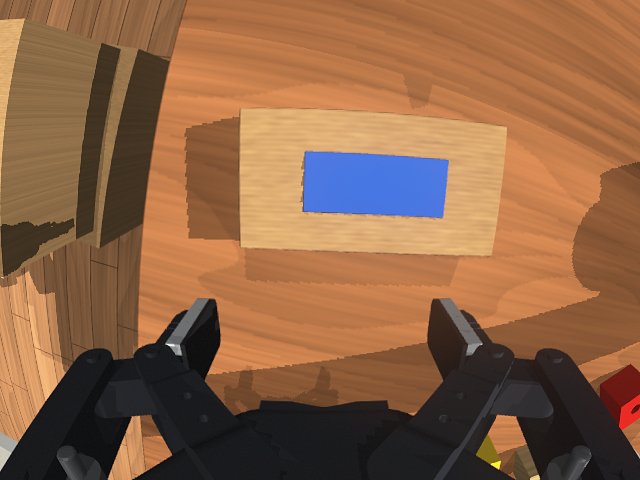

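Scene (top view): the clean-air box is at (332,220) with its cam at (331,233). Three blocks share the stand's shape: the wooden one holding the driver at (430,250), a yellow one at (497,257) and a red one at (382,323). The wooden one fits the description. I'll confirm it in an enlarged crop and measure.

```bash
cat >> h.py <<'E'
def ld(f): return np.load('pics/'+f+'.npz')
def deproj(f,u,v,z=None):
    a=ld(f);K,R,t=a['K'],a['R'],a['t']
    d=a['d'][int(round(v)),int(round(u))] if z is None else z
    c=np.array([(u-K[0,2])/K[0,0]*d,(v-K[1,2])/K[1,1]*d,d]); return R.T@(c-t)
def proj(f,X):
    a=ld(f);K=a['K'];c=a['R']@np.array(X)+a['t']; return K[0,0]*c[0]/c[2]+K[0,2],K[1,1]*c[1]/c[2]+K[1,2]
def cloud(f):
    a=ld(f);K,R,t,d=a['K'],a['R'],a['t'],a['d']
    v,u=np.mgrid[:480,:640]
    c=np.stack([(u-K[0,2])/K[0,0]*d,(v-K[1,2])/K[1,1]*d,d],-1)
    return (c-t)@R
E
python3 - <<'E'
from h import *
a=ld('top0')['im'][:,:,::-1]
c=cv2.resize(a[170:290,280:470],None,fx=4.2,fy=4.2,interpolation=cv2.INTER_CUBIC); cv2.imwrite('pics/ctop.png',c)
s=ld('scene0')['im'][:,:,::-1]
c=cv2.resize(s[220:350,170:380],None,fx=3.8,fy=3.8,interpolation=cv2.INTER_CUBIC); cv2.imwrite('pics/cscene.png',c)
for f in ['top0','scene0']:
    P=cloud(f)
    np.set_printoptions(precision=4,suppress=True)
    for (u,v) in ([(331,233),(434,249),(420,255),(420,170),(335,200)] if f=='top0' else [(307,263),(200,282),(208,310),(325,300)]): print(f,u,v,P[v,u])
E
```

```text
top0 331 233 [0.5309 0.0085 0.0661]
top0 434 249 [ 0.4893 -0.1987  0.1369]
top0 420 255 [ 0.4807 -0.1822  0.068 ]
top0 420 170 [ 0.6762 -0.1973  0.0138]
top0 335 200 [ 0.6015 -0.001   0.0737]
scene0 307 263 [0.5321 0.0069 0.0656]
scene0 200 282 [ 0.4945 -0.2002  0.1372]
scene0 208 310 [ 0.5146 -0.2084  0.064 ]
scene0 325 300 [ 0.624  -0.0102  0.0704]
```

View pics/ctop.png

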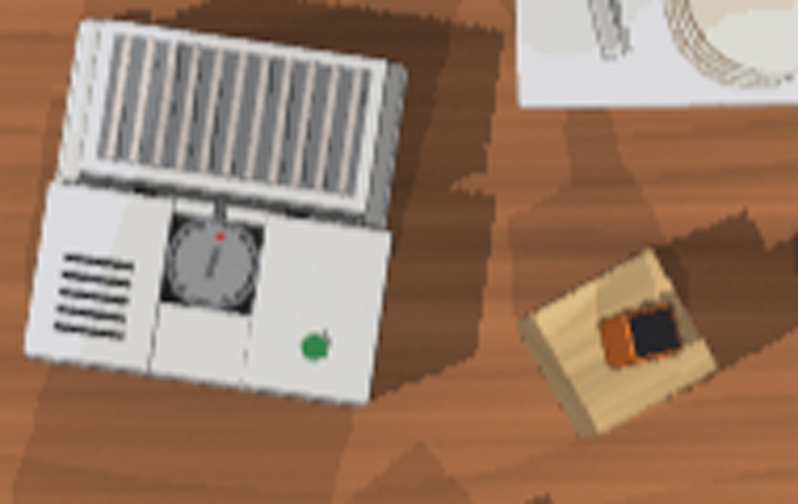

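View pics/cscene.png

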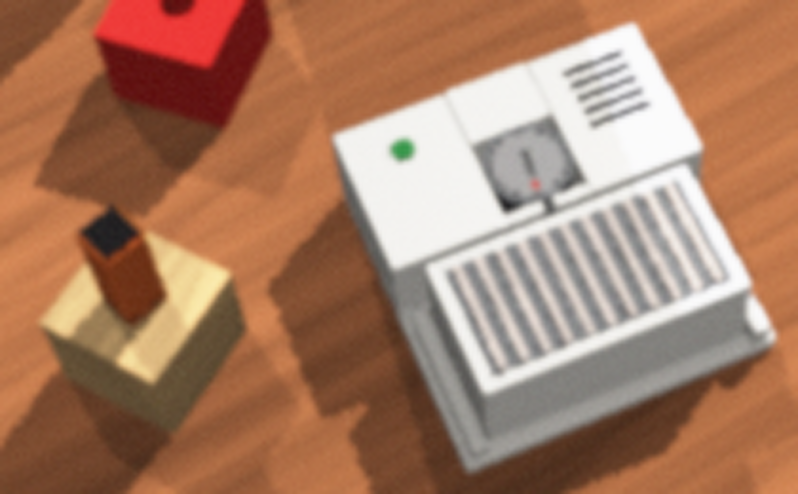

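The crops confirm it: the wooden block at (430,250) holds the orange driver, and the cam slot points roughly at the cassette with its red dot on the cassette side. Next I'll work out the wrist camera geometry and plan the approach.

```bash
python3 - <<'E'
from h import *
np.set_printoptions(precision=4,suppress=True)
s=robot.state(); ci=robot.camera_info('wrist')
Rt=s['eef_rot']; C=-ci['R'].T@ci['t']
print('cam in tool',Rt.T@(C-s['position'])); print('Rcam_tool\n',ci['R']@Rt)
# handle top and stand top segmentation top0
for f in ['top0','scene0']:
    P=cloud(f).reshape(-1,3); im=ld(f)['im'].reshape(-1,3).astype(int)
    near=(abs(P[:,0]-.49)<.07)&(abs(P[:,1]+.2)<.06)
    for lo,hi,n in [(.128,.145,'handletop'),(.058,.072,'standtop')]:
        m=near&(P[:,2]>lo)&(P[:,2]<hi)
        q=P[m]; r=cv2.minAreaRect(q[:,:2].astype(np.float32)*1000)
        print(f,n,m.sum(),np.median(q,0),r)
    m=(abs(P[:,0]-.53)<.1)&(abs(P[:,1])<.15)&(P[:,2]>.055)&(P[:,2]<.0675)
    print(f,'housing',cv2.minAreaRect(P[m][:,:2].astype(np.float32)*1000),np.median(P[m][:,2]))
E
```

```text
cam in tool [-0.0006 -0.0725 -0.1754]
Rcam_tool
 [[ 1.      0.0003 -0.0006]
 [-0.0005  0.9597 -0.281 ]
 [ 0.0005  0.281   0.9597]]
top0 handletop 166 [ 0.4902 -0.2005  0.1368] ((490.6556091308594, -200.9586181640625), (25.662206649780273, 26.7864933013916), 10.720077514648438)
top0 standtop 828 [ 0.4874 -0.1952  0.0659] ((490.5055847167969, -201.52127075195312), (70.21159362792969, 72.49386596679688), 28.224578857421875)
top0 housing ((557.81884765625, 6.229087829589844), (179.92227172851562, 169.86302185058594), 80.87376403808594) 0.06444961335737981
scene0 handletop 194 [ 0.4928 -0.2012  0.1364] ((490.9083557128906, -200.9610595703125), (25.730411529541016, 25.24999237060547), 10.621231079101562)
scene0 standtop 891 [ 0.5011 -0.2069  0.0659] ((489.4115905761719, -200.2855987548828), (73.03207397460938, 71.54055786132812), 27.965621948242188)
scene0 housing ((554.32666015625, 8.744598388671875), (182.30091857910156, 171.91799926757812), 82.58460998535156) 0.0647865153863405
```

```bash
cat >> h.py <<'E'
from scipy.spatial.transform import Rotation as Ro
np.set_printoptions(precision=4,suppress=True)
def go(pos,yaw=None):
    """error to target TCP pos (pointing down) in tool axes & units"""
    s=robot.state();R=s['eef_rot']
    d=R.T@(np.array(pos)-s['position'])/.05
    print('clk',round(s['clock'],2),'pos',s['position'],'yaw',np.degrees(np.arctan2(R[1,0],R[0,0])),'q',s['joint_pos'],'open',round(s['opening'],3),'F',s['force'],'T',s['ft_torque'])
    print('shift units',d,'mm',d*50)
    if yaw is not None:
        y=np.radians(yaw); T=np.array([[np.cos(y),np.sin(y),0],[np.sin(y),-np.cos(y),0],[0,0,-1]])
        print('turn units(5deg)',np.degrees(Ro.from_matrix(R.T@T).as_rotvec())/5)
E
python3 - <<'E'
from h import *
go([.4908,-.201,.26],190.7)
E
```

```text
clk 0.15 pos [ 0.1595 -0.6555  0.1968] yaw 103.67679251719137 q [-1.0439  0.3592  0.0113 -0.0002 -1.2241 -0.2881] open 1.002 F [-0.4882 -0.1115 -0.9951] T [-0.0088  0.0217  0.029 ]
shift units [ 7.2664  8.5867 -1.2565] mm [363.3217 429.3327 -62.826 ]
turn units(5deg) [  0.0097  -0.0131 -17.4046]
```

Call:
{"api": "drive_tool", "payload": {
  "rows": [
    [0,0,-0.9,0,0,0,1],
    [0.6,0.7,-0.2,0,0,0,1],
    [0.6,0.7,0,0,0,0,1],
    [0.6,0.7,0,0,0,0,1],
    [0.6,0.7,0,0,0,0,1]
  ],
  "grip_force": 60
}}

```text
clock: 0.65
position: [0.2669, -0.5044, 0.2498]
eef_rot: [[-0.228, 0.974, -0.003], [0.974, 0.228, 0.007], [0.008, -0.002, -1.0]]
force: [1.6, -0.2, 0.1]
opening: 0.998
```

Call:
{"api": "drive_tool", "payload": {
  "rows": [
    [0.6,0.7,0,0,0,0,1],
    [0.6,0.7,0,0,0,0,1],
    [0.6,0.7,0,0,0,0,1],
    [0.6,0.7,0,0,0,0,1],
    [0.6,0.7,0,0,0,0,1]
  ]
}}

```text
clock: 1.15
position: [0.4062, -0.3098, 0.2506]
eef_rot: [[-0.227, 0.974, -0.003], [0.974, 0.227, 0.007], [0.008, -0.001, -1.0]]
force: [1.4, -0.5, -0.5]
opening: 1.001
```

```bash
python3 -c "
from h import *
go([.4908,-.201,.26],190.7)"
```

```text
clk 1.15 pos [ 0.4062 -0.3098  0.2506] yaw 103.12393324717833 q [-0.2722  0.0583 -0.2495 -0.0067 -1.2677 -1.0676] open 1.001 F [ 1.3854 -0.4747 -0.4588] T [-0.1101 -0.1945  0.0013]
shift units [ 1.7364  2.1411 -0.1768] mm [ 86.8178 107.0541  -8.8377]
turn units(5deg) [  0.0591  -0.0817 -17.5151]
```

Call:
{"api": "drive_tool", "payload": {
  "rows": [
    [0.6,0.7,-0.1,0,0,0,1],
    [0.6,0.7,0,0,0,0,1],
    [0.4,0.5,0,0,0,-1,1],
    [0,0,0,0,0,-1,1],
    [0,0,0,0,0,-1,1]
  ]
}}

```text
clock: 1.65
position: [0.4853, -0.1999, 0.2559]
eef_rot: [[-0.485, 0.875, -0.003], [0.875, 0.485, 0.008], [0.009, 0.002, -1.0]]
force: [0.2, -0.1, 0.1]
opening: 0.997
```

Call:
{"api": "drive_tool", "payload": {
  "rows": [
    [0,0,0,0,0,-1,1],
    [0,0,0,0,0,-1,1],
    [0,0,0,0,0,-1,1],
    [0,0,0,0,0,-1,1],
    [0,0,0,0,0,-1,1]
  ]
}}

```text
clock: 2.15
position: [0.4849, -0.1982, 0.2546]
eef_rot: [[-0.821, 0.571, -0.005], [0.571, 0.821, 0.009], [0.01, 0.005, -1.0]]
force: [-0.8, 0.4, -0.0]
opening: 1.004
```

Call:
{"api": "drive_tool", "payload": {
  "rows": [
    [0,0,0,0,0,-1,1],
    [0,0,0,0,0,-1,1],
    [0,0,0,0,0,-1,1],
    [0,0,0,0,0,-1,1],
    [0,0,0,0,0,-1,1]
  ]
}}

```text
clock: 2.65
position: [0.4838, -0.1978, 0.2534]
eef_rot: [[-0.988, 0.152, -0.008], [0.152, 0.988, 0.01], [0.009, 0.009, -1.0]]
force: [0.2, 0.3, -0.4]
opening: 1.0
```

```bash
python3 -c "
from h import *
go([.4908,-.201,.26],190.7);cap('wrist','w1')"
```

```text
clk 2.65 pos [ 0.4838 -0.1978  0.2534] yaw 171.25809900624384 q [-0.0208  0.0805 -0.2174 -0.0105 -1.2806 -0.1288] open 1.0 F [ 0.1688  0.3019 -0.3739] T [-0.0569  0.0426  0.0071]
shift units [-0.1469 -0.0408 -0.1345] mm [-7.3467 -2.0412 -6.7269]
turn units(5deg) [ 0.1188 -0.0855 -3.8888]
```

View pics/w1.png

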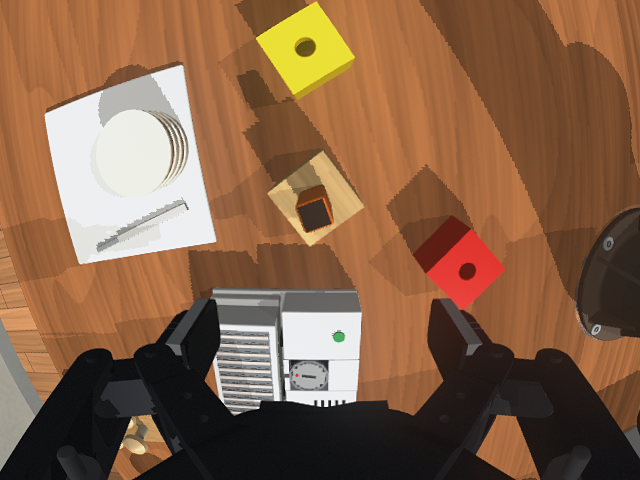

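The wrist view shows the wooden block at (315,197) with the driver's handle top at (314,213), the cam at (310,375) and its red dot at (297,375). I'll cross-check the positions from this second viewpoint.

```bash
cat >> h.py <<'E'
def wcloud(f):
    a=ld(f);K,R,t,d=a['K'],a['R'],a['t'],a['d']
    v,u=np.mgrid[:480,:640]; x=(u-K[0,2])/K[0,0]; y=(v-K[1,2])/K[1,1]
    r=np.hypot(x,y)+1e-9; z=np.cos(r)
    c=np.stack([x/r*np.tan(r)*d,y/r*np.tan(r)*d,d],-1)
    return (c-t)@R
E
python3 - <<'E'
from h import *
P0=wcloud('w1'); P=P0.reshape(-1,3)
im=ld('w1')['im']
near=(abs(P[:,0]-.49)<.06)&(abs(P[:,1]+.2)<.06)
for lo,hi,n in [(.128,.145,'handletop'),(.058,.072,'standtop')]:
    q=P[near&(P[:,2]>lo)&(P[:,2]<hi)]; print(n,len(q),np.median(q,0),cv2.minAreaRect(q[:,:2].astype(np.float32)*1000))
m=(abs(P[:,0]-.53)<.1)&(abs(P[:,1])<.15)&(P[:,2]>.055)&(P[:,2]<.0675)
for p in [(310,375),(297,375)]: print(p,P0[p[1],p[0]])
cv2.imwrite('pics/wcam1.png',cv2.resize(im[340:410,260:360,::-1],None,fx=7,fy=7,interpolation=cv2.INTER_CUBIC))
t=ld('top0')['im']; cv2.imwrite('pics/tcam.png',cv2.resize(t[215:250,310:355,::-1],None,fx=16,fy=16,interpolation=cv2.INTER_CUBIC))
E
```

```text
handletop 982 [ 0.4885 -0.205   0.1352] ((488.61041259765625, -204.11265563964844), (26.40658187866211, 26.51395034790039), 12.280195236206055)
standtop 3507 [ 0.4844 -0.2115  0.064 ] ((488.44219970703125, -203.49993896484375), (71.03987121582031, 71.21575927734375), 28.51047706604004)
(310, 375) [0.53   0.0106 0.0584]
(297, 375) [0.5447 0.0038 0.0644]
```

View pics/wcam1.png

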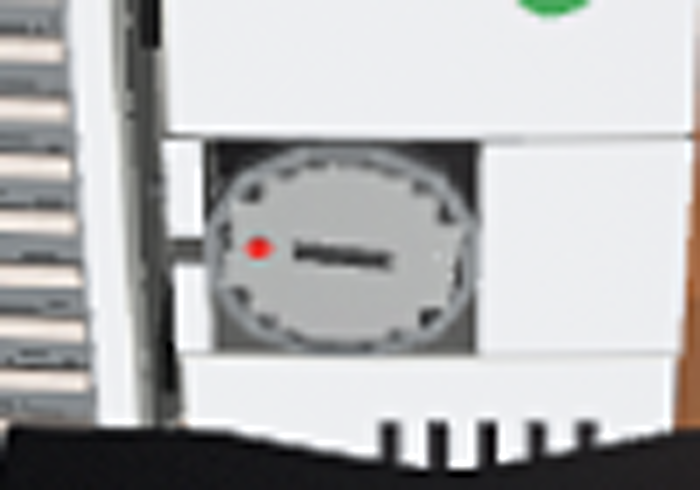

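View pics/tcam.png

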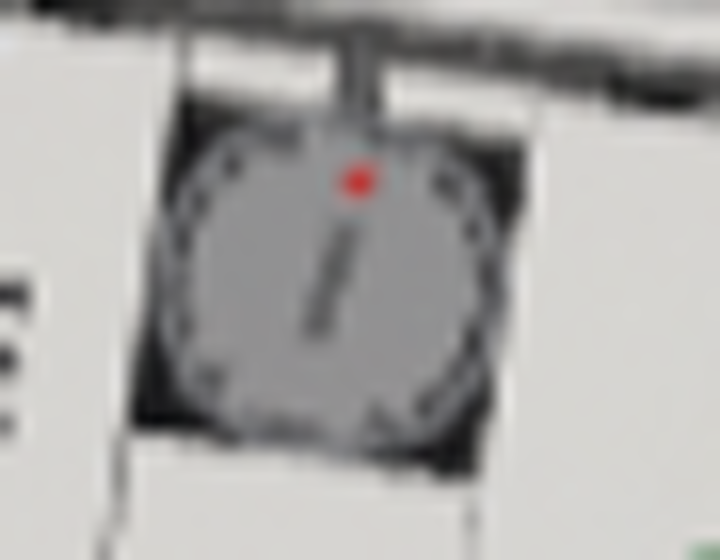

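Call:
{"api": "drive_tool", "payload": {
  "rows": [
    [-0.1,0.05,0,0.1,-0.1,-1,1],
    [0,0,0,0,0,-1,1],
    [0,0,0,0,0,-1,1],
    [0,0,0,0,0,-1,1],
    [0,0,0.5,0,0,0,1]
  ]
}}

```text
clock: 3.2
position: [0.4905, -0.1963, 0.2302]
eef_rot: [[-0.978, -0.206, 0.005], [-0.206, 0.978, -0.001], [-0.004, -0.001, -1.0]]
force: [0.6, 0.2, -0.2]
opening: 1.001
```

```bash
python3 -c "
from h import *
go([.4900,-.2025,.085],191)"
```

```text
clk 3.2 pos [ 0.4905 -0.1963  0.2302] yaw -168.09339530363283 q [-0.0087  0.0922 -0.2616  0.0005 -1.2123  0.2164] open 1.001 F [ 0.5917  0.1889 -0.2198] T [-0.0143 -0.0223  0.0313]
shift units [ 0.0484 -0.1152  2.9036] mm [  2.4198  -5.7608 145.1801]
turn units(5deg) [-0.0163  0.0509  0.1813]
```

Call:
{"api": "drive_tool", "payload": {
  "rows": [
    [0.05,-0.12,0.6,0,0.05,0.2,1],
    [0,0,0.6,0,0,0,1],
    [0,0,0,0,0,0,1]
  ]
}}

```text
clock: 3.5
position: [0.4876, -0.2023, 0.1661]
eef_rot: [[-0.983, -0.183, -0.003], [-0.183, 0.983, -0.0], [0.003, 0.0, -1.0]]
force: [-0.2, 0.5, -0.2]
opening: 1.0
```

```bash
python3 -c "
from h import *
go([.4900,-.2025,.085],191);cap('wrist','w2');cap('scene','s2')"
```

```text
clk 3.5 pos [ 0.4876 -0.2023  0.1661] yaw -169.4596541888905 q [-0.0213  0.1424 -0.3549  0.0002 -1.0761  0.2052] open 1.0 F [-0.1975  0.5322 -0.2377] T [-0.0028  0.0795 -0.011 ]
shift units [-0.0509 -0.0137  1.6218] mm [-2.5466 -0.6862 81.0909]
turn units(5deg) [ 0.0047 -0.0294 -0.0919]
```

View pics/w2.png

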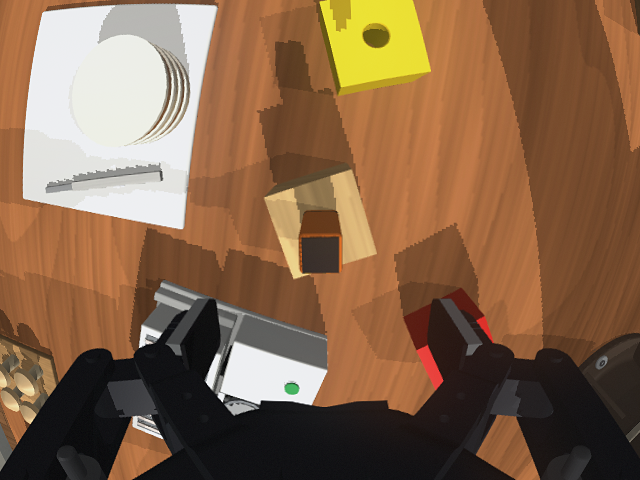

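The handle top at (321,255) is square to the jaws and centred between them (columns 217 and 430). I'll check its offset along the pad width, then descend.

```bash
python3 -c "
from h import *
for f,P in [('w2',wcloud('w2')),('s2',cloud('s2'))]:
    P=P.reshape(-1,3)
    m=(abs(P[:,0]-.49)<.03)&(abs(P[:,1]+.2)<.03)&(P[:,2]>.128)&(P[:,2]<.143)
    q=P[m]; print(f,len(q),cv2.minAreaRect(q[:,:2].astype(np.float32)*1000),np.median(q[:,2]))
"
```

```text
w2 1825 ((488.61724853515625, -204.3112335205078), (25.909637451171875, 25.71761703491211), 10.61220645904541) 0.1352182292957338
s2 181 ((491.3551330566406, -201.62789916992188), (27.33783531188965, 24.473873138427734), 18.065523147583008) 0.13669585040939863
```

Call:
{"api": "drive_tool", "payload": {
  "rows": [
    [-0.05,0,0.5,0,0,-0.1,1],
    [0,0,0.5,0,0,0,1],
    [0,0,0.5,0,0,0,1],
    [0,0,0.15,0,0,0,1],
    [0,0,0,0,0,0,1]
  ]
}}

```text
clock: 4.1
position: [0.5016, -0.204, 0.0964]
eef_rot: [[-0.981, -0.193, 0.019], [-0.193, 0.981, -0.006], [-0.018, -0.009, -1.0]]
force: [0.4, -0.3, 1.3]
opening: 0.998
```

```bash
python3 -c "
from h import *
go([.4900,-.2028,.085],190.8)"
```

```text
clk 4.1 pos [ 0.5016 -0.204   0.0964] yaw -168.85329169981952 q [-0.02    0.2182 -0.4404  0.0066 -0.8928  0.2104] open 0.998 F [ 0.3528 -0.3287  1.2508] T [0.0033 0.0476 0.0629]
shift units [0.2268 0.0697 0.2235] mm [11.3401  3.4839 11.1758]
turn units(5deg) [-0.1042  0.206   0.0684]
```

Call:
{"api": "drive_tool", "payload": {
  "rows": [
    [0.2,0.07,0,-0.1,0.2,0.05,1],
    [0,0,0.1,0,0,0,1],
    [0,0,0,0,0,0,1]
  ]
}}

```text
clock: 4.4
position: [0.4929, -0.2027, 0.0952]
eef_rot: [[-0.982, -0.189, 0.005], [-0.189, 0.982, -0.001], [-0.004, -0.002, -1.0]]
force: [-0.0, -0.5, 0.4]
opening: 0.995
```

```bash
python3 -c "
from h import *
go([.4900,-.2028,.085],190.8)"
```

```text
clk 4.4 pos [ 0.4929 -0.2027  0.0952] yaw -169.115339802612 q [-0.0215  0.2159 -0.4442  0.0009 -0.906   0.2109] open 0.995 F [-0.0418 -0.5026  0.3766] T [-0.0358  0.0007  0.    ]
shift units [0.0578 0.0094 0.2037] mm [ 2.8923  0.47   10.1874]
turn units(5deg) [-0.0189  0.0515  0.0169]
```

Call:
{"api": "drive_tool", "payload": {
  "rows": [
    [0.06,0,0.2,0,0.05,0,1],
    [0,0,0.1,0,0,0,1],
    [0,0,0,0,0,0,1]
  ]
}}

```text
clock: 4.7
position: [0.4904, -0.2034, 0.0802]
eef_rot: [[-0.982, -0.189, 0.002], [-0.189, 0.982, -0.002], [-0.002, -0.002, -1.0]]
force: [-0.6, -0.3, -0.7]
opening: 1.002
```

```bash
python3 -c "
from h import *
go([.4900,-.2028,.085],190.8)"
```

```text
clk 4.7 pos [ 0.4904 -0.2034  0.0802] yaw -169.11664509374955 q [-0.0221  0.2313 -0.4653  0.0023 -0.8718  0.2106] open 1.002 F [-0.6064 -0.2952 -0.6698] T [ 0.0123  0.0743 -0.0208]
shift units [ 0.0057  0.0139 -0.0963] mm [ 0.2864  0.6936 -4.8147]
turn units(5deg) [-0.026   0.0232  0.0166]
```

Call:
{"api": "drive_tool", "payload": {
  "rows": [
    [0,0,0,0,0,0,-1],
    [0,0,0,0,0,0,-1],
    [0,0,0,0,0,0,-1],
    [0,0,0,0,0,0,-1],
    [0,0,0,0,0,0,-1]
  ],
  "grip_force": 80
}}

```text
clock: 5.2
position: [0.4906, -0.2036, 0.0802]
eef_rot: [[-0.982, -0.189, 0.002], [-0.189, 0.982, -0.002], [-0.002, -0.003, -1.0]]
force: [-0.5, 0.0, 1.9]
opening: 0.285
```

```bash
python3 -c "
from h import *
go([.4900,-.2028,.2],190.8)"
```

```text
clk 5.2 pos [ 0.4906 -0.2036  0.0802] yaw -169.10075299704442 q [-0.0221  0.2317 -0.4648  0.0028 -0.8721  0.2106] open 0.285 F [-0.5397  0.0365  1.9069] T [-0.1052  0.0288  0.0045]
shift units [ 0.0052  0.0115 -2.3958] mm [   0.2583    0.5728 -119.7916]
turn units(5deg) [-0.029   0.0189  0.0198]
```

Call:
{"api": "drive_tool", "payload": {
  "rows": [
    [0,0,-0.3,0,0,0,-1],
    [0,0,-0.4,0,0,0,-1],
    [0,0,-0.5,0,0,0,-1],
    [0,0,-0.5,0,0,0,-1],
    [0,0,-0.5,0,0,0,-1]
  ]
}}

```text
clock: 5.7
position: [0.487, -0.2025, 0.189]
eef_rot: [[-0.982, -0.188, -0.008], [-0.188, 0.982, 0.0], [0.007, 0.001, -1.0]]
force: [0.6, -0.2, -1.3]
opening: 0.286
```

Call:
{"api": "drive_tool", "payload": {
  "rows": [
    [0,0,-0.5,0,0,0,-1],
    [0,0,-0.3,0,0,0,-1],
    [0,0,0,0,0,0,-1]
  ]
}}

```text
clock: 6.0
position: [0.4884, -0.2026, 0.2338]
eef_rot: [[-0.982, -0.188, -0.002], [-0.188, 0.982, -0.0], [0.002, 0.0, -1.0]]
force: [-0.3, 0.3, -0.4]
opening: 0.288
```

```bash
python3 -c "
from h import *
go([.4900,-.2028,.2],190.8);cap('wrist','w3');cap('scene','s3');cap('top','t3')
a=ld('s3')['im'][170:330,120:360,::-1]; cv2.imwrite('pics/cs3.png',cv2.resize(a,None,fx=3.3,fy=3.3,interpolation=cv2.INTER_CUBIC))"
```

```text
clk 6.0 pos [ 0.4884 -0.2026  0.2338] yaw -169.16425679818187 q [-0.0217  0.0953 -0.2497  0.0003 -1.2279  0.2107] open 0.288 F [-0.2695  0.2708 -0.425 ] T [ 0.0179 -0.0138 -0.0546]
shift units [-0.0324 -0.0104  0.6761] mm [-1.6211 -0.5199 33.805 ]
turn units(5deg) [ 0.0016 -0.0253  0.0071]
```

View pics/w3.png

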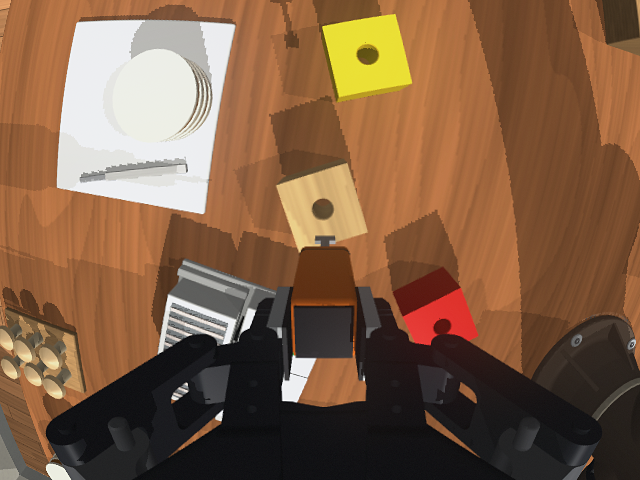

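View pics/cs3.png

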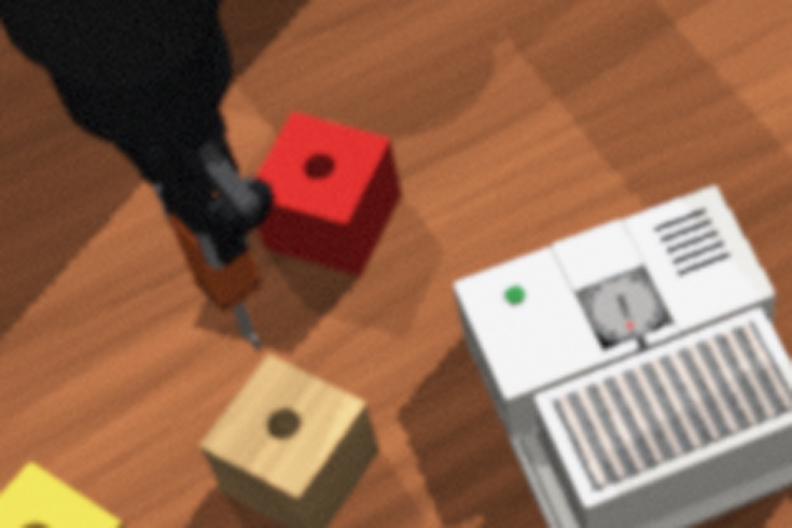

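The wrist view shows the blade tip at (325,241) just below the handle, with its width along the jaw direction. The stand's hole is at (322,209). I'll zoom in and measure.

```bash
cat >> h.py <<'E'
def ray(f,u,v):
    a=ld(f);K,R,t=a['K'],a['R'],a['t']
    x=(u-K[0,2])/K[0,0]; y=(v-K[1,2])/K[1,1]; r=np.hypot(x,y)+1e-12
    c=np.array([x/r*np.sin(r),y/r*np.sin(r),np.cos(r)]); return -R.T@t, R.T@c
def wz(f,u,v,z):
    C,d=ray(f,u,v); return C+d*(z-C[2])/d[2]
def tz(f,u,v,z):
    a=ld(f);K,R,t=a['K'],a['R'],a['t'];C=-R.T@t
    d=R.T@np.array([(u-K[0,2])/K[0,0],(v-K[1,2])/K[1,1],1]); return C+d*(z-C[2])/d[2]
E
python3 - <<'E'
from h import *
a=ld('w3'); im=a['im']; s=robot.state()
cv2.imwrite('pics/cw3.png',cv2.resize(im[190:270,270:380,::-1],None,fx=7,fy=7,interpolation=cv2.INTER_CUBIC))
P=wcloud('w3'); Rt=s['eef_rot']
T=(P-s['position'])@Rt
for v in range(234,250): print(v,[ '%.0f,%.0f,%.0f'%tuple(T[v,u]*1000) for u in range(309,342,3)])
E
```

```text
234 ['-15,23,168', '-12,23,166', '-9,23,167', '-6,23,167', '-3,23,166', '-1,23,168', '2,23,167', '5,23,166', '8,23,167', '11,23,168', '14,23,166']
235 ['-15,25,168', '-12,24,167', '-9,24,167', '-6,24,167', '-4,24,167', '-1,24,166', '2,24,167', '5,24,167', '8,24,168', '11,24,167', '14,24,166']
236 ['-15,25,167', '-12,25,166', '-7,-2,70', '-5,-2,70', '-2,-2,70', '-0,-2,71', '2,-2,71', '4,-2,71', '6,-2,70', '11,25,168', '14,25,166']
237 ['0,-73,-179', '-12,26,167', '-7,-2,67', '-5,-2,68', '-2,-2,68', '-0,-2,68', '2,-2,67', '4,-2,67', '6,-2,68', '11,26,167', '14,26,167']
238 ['-15,28,168', '-12,27,167', '-7,-2,67', '-5,-2,67', '-2,-1,68', '-0,-2,66', '2,-2,67', '4,-1,68', '6,-2,66', '11,27,167', '14,27,167']
239 ['-15,28,167', '-12,28,167', '-7,-1,66', '-4,-2,64', '-2,-1,65', '-0,-4,58', '2,-3,61', '4,-2,64', '6,-2,65', '11,28,167', '14,28,167']
240 ['-15,29,166', '-12,29,166', '-6,-2,62', '-4,-2,62', '-2,-2,62', '-0,-4,56', '2,-3,57', '4,-2,63', '6,-2,61', '11,29,167', '14,29,166']
241 ['-15,30,167', '-12,30,168', '-6,-1,60', '-4,-1,62', '-2,-2,57', '-0,-3,54', '2,-3,55', '4,-1,61', '6,
[... 432 characters left out ...]
3,53,231', '17,53,231']
245 ['-15,35,168', '-12,34,167', '-9,35,168', '-6,34,167', '-2,-2,48', '-0,-4,44', '2,-3,45', '6,54,232', '10,55,234', '13,54,232', '17,54,231']
246 ['-8,-14,9', '-7,-14,9', '-5,-14,10', '-3,-14,8', '-2,-14,9', '-0,-14,10', '1,-14,10', '3,-14,10', '5,-14,9', '6,-14,9', '8,-14,9']
247 ['-8,-14,7', '-7,-14,8', '-5,-14,7', '-3,-14,8', '-2,-14,7', '-0,-14,6', '1,-14,7', '3,-14,8', '4,-14,6', '6,-14,7', '8,-14,6']
248 ['-8,-14,6', '-7,-13,8', '-5,-13,9', '-3,-14,6', '-2,-13,7', '-0,-13,8', '1,-14,6', '3,-13,7', '4,-14,7', '6,-14,6', '8,-13,7']
249 ['-8,-14,5', '-6,-14,5', '-5,-13,5', '-3,-14,3', '-2,-14,4', '-0,-14,5', '1,-14,5', '3,-14,4', '4,-14,5', '6,-14,4', '8,-14,5']
```

View pics/cw3.png

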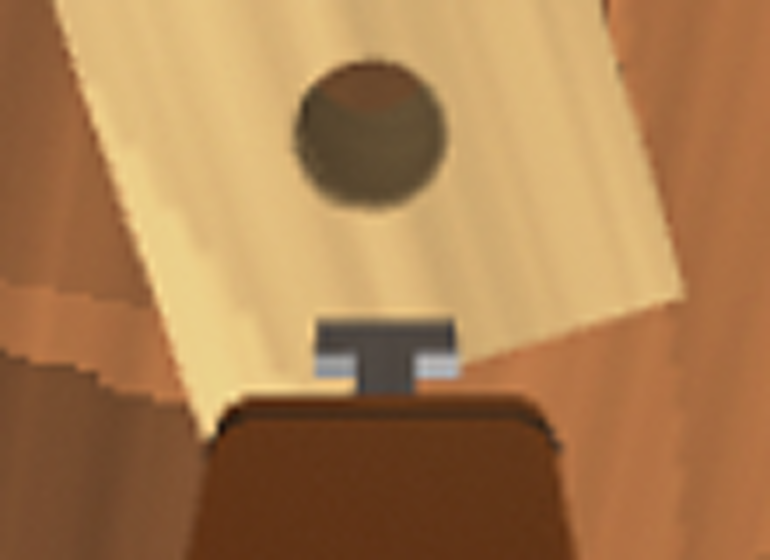

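```bash
python3 - <<'E'
from h import *
def cr(x,y,k,u0,v0): return (x+.5)/k-.5+u0,(y+.5)/k-.5+v0
z=.065
A=[tz('top0',*cr(*p,16,310,215),z) for p in [(348,228),(317,332),(358,182)]]
W=[wz('w1',*cr(*p,7,260,340),z) for p in [(293,247),(393,262),(258,248)]]
for n,Q in [('top',A),('wrist',W)]:
    c=(Q[0]+Q[1])/2; print(n,'slot c',c,'yaw',np.degrees(np.arctan2(*(Q[0]-Q[1])[[1,0]])),'len',np.linalg.norm(Q[0]-Q[1]),'dotyaw',np.degrees(np.arctan2(*(Q[2]-c)[[1,0]])))
s=ld('scene0')['im']; cv2.imwrite('pics/cs0.png',cv2.resize(s[245:280,285:330,::-1],None,fx=16,fy=16,interpolation=cv2.INTER_CUBIC))
E
```

```text
top slot c [0.5331 0.0099 0.065 ] yaw -17.40557865647946 len 0.014731175121514449 dotyaw -15.400786790524856
wrist slot c [0.5309 0.0068 0.065 ] yaw -19.549259393258602 len 0.017571743037754696 dotyaw -13.983181115127236
```

View pics/cs0.png

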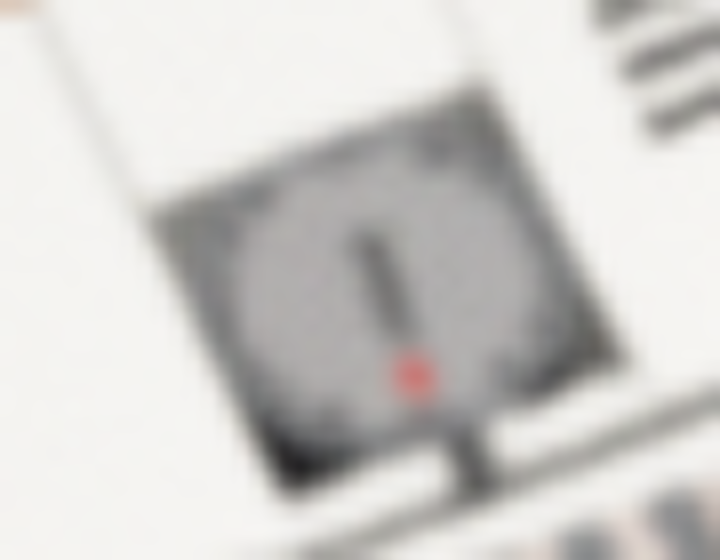

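Both cameras give the same cam-minus-handle offset, (42.4, 211.0) mm, and the slot yaw is about -17°. The blade lies along tool x, so I want tool yaw 163°.

```bash
python3 -c "
from h import *
go([.533,.0074,.17],163)"
```

```text
clk 6.15 pos [ 0.4868 -0.2022  0.2307] yaw -169.18061575981542 q [-0.0217  0.0977 -0.2538 -0.0006 -1.2263  0.2107] open 0.286 F [ 0.2367 -0.1331 -2.0989] T [ 0.0318 -0.0289  0.016 ]
shift units [-1.7028  3.9406  1.211 ] mm [-85.1388 197.0321  60.5508]
turn units(5deg) [ 0.0044 -0.0812  5.5638]
```

Call:
{"api": "drive_tool", "payload": {
  "rows": [
    [-0.3,0.8,0,0,0,0,-1],
    [-0.3,0.8,0,0,0,0,-1],
    [-0.4,0.8,0,0,0,0,-1],
    [-0.4,0.8,0,0,-0.1,0,-1],
    [-0.3,0.6,0,0,0,0,-1]
  ]
}}

```text
clock: 6.65
position: [0.5316, 0.0026, 0.2226]
eef_rot: [[-0.984, -0.178, -0.01], [-0.178, 0.984, 0.001], [0.009, 0.003, -1.0]]
force: [-0.3, -1.0, -1.7]
opening: 0.288
```

Call:
{"api": "drive_tool", "payload": {
  "rows": [
    [0,0,0,0,0,1,-1],
    [0,0,0,0,0,1,-1],
    [0,0,0,0,0,1,-1],
    [0,0,0,0,0,1,-1],
    [0,0,0,0,0,1,-1]
  ]
}}

```text
clock: 7.15
position: [0.5287, 0.0078, 0.2132]
eef_rot: [[-0.965, 0.262, -0.024], [0.262, 0.965, -0.002], [0.022, -0.008, -1.0]]
force: [-0.3, -0.6, -1.6]
opening: 0.287
```

```bash
python3 -c "
from h import *
go([.533,.0074,.17],163)"
```

```text
clk 7.15 pos [0.5287 0.0078 0.2132] yaw 164.78631698824307 q [ 0.3803  0.1233 -0.2622 -0.0075 -1.2079 -0.643 ] open 0.287 F [-0.3302 -0.6368 -1.572 ] T [ 0.0525 -0.119   0.0397]
shift units [-0.1051  0.0211  0.8617] mm [-5.2536  1.0534 43.0872]
turn units(5deg) [-0.0957 -0.2535  0.3583]
```

Call:
{"api": "drive_tool", "payload": {
  "rows": [
    [-0.1,0,0.3,-0.1,-0.25,0.35,-1],
    [0,0,0.3,0,0,0,-1],
    [0,0,0,0,0,0,-1]
  ]
}}

```text
clock: 7.45
position: [0.5309, 0.0061, 0.1777]
eef_rot: [[-0.955, 0.296, -0.006], [0.296, 0.955, -0.001], [0.005, -0.003, -1.0]]
force: [-1.3, -0.2, -1.6]
opening: 0.282
```

```bash
python3 -c "
from h import *
go([.533,.0074,.165],163)"
```

```text
clk 7.45 pos [0.5309 0.0061 0.1777] yaw 162.75703326894697 q [ 0.3801  0.1406 -0.3281 -0.0015 -1.1081 -0.6804] open 0.282 F [-1.3148 -0.1521 -1.6038] T [-0.0255  0.0456 -0.011 ]
shift units [-0.0334  0.037   0.2538] mm [-1.6712  1.8476 12.6908]
turn units(5deg) [-0.0317 -0.063  -0.0485]
```

Call:
{"api": "drive_tool", "payload": {
  "rows": [
    [-0.035,0.035,0.15,-0.03,-0.06,-0.05,-1],
    [0,0,0,0,0,0,-1]
  ]
}}

```text
clock: 7.65
position: [0.5326, 0.0071, 0.1686]
eef_rot: [[-0.957, 0.292, -0.002], [0.292, 0.957, -0.001], [0.002, -0.002, -1.0]]
force: [-0.3, 0.2, -0.0]
opening: 0.28
```

```bash
cat >> h.py <<'E'
def crop(f,u0,u1,v0,v1,k,o):
    a=ld(f)['im'][v0:v1,u0:u1,::-1]; cv2.imwrite('pics/'+o+'.png',cv2.resize(a,None,fx=k,fy=k,interpolation=cv2.INTER_CUBIC))
E
python3 -c "
from h import *
go([.533,.0074,.15],163);cap('wrist','w4');cap('top','t4');cap('scene','s4')
crop('w4',270,380,180,280,7,'cw4');crop('s4',250,370,220,300,6,'cs4')"
```

```text
clk 7.65 pos [0.5326 0.0071 0.1686] yaw 163.0433875532234 q [ 0.3817  0.1482 -0.3416 -0.     -1.0836 -0.6777] open 0.28 F [-0.3272  0.178  -0.0486] T [-0.0285 -0.0337 -0.0138]
shift units [-0.0074  0.0085  0.3722] mm [-0.3676  0.4271 18.6092]
turn units(5deg) [-0.0183 -0.0233  0.0087]
```

View pics/cw4.png

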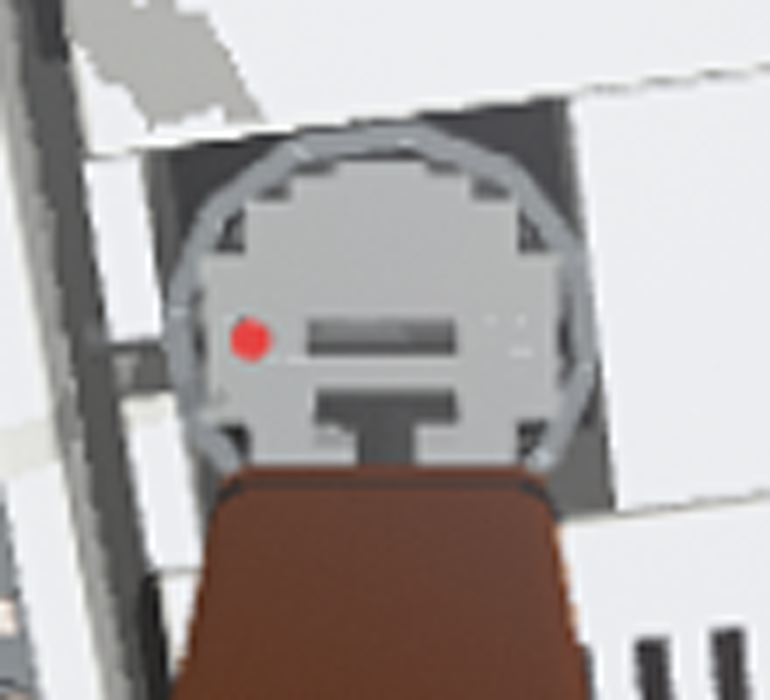

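View pics/cs4.png

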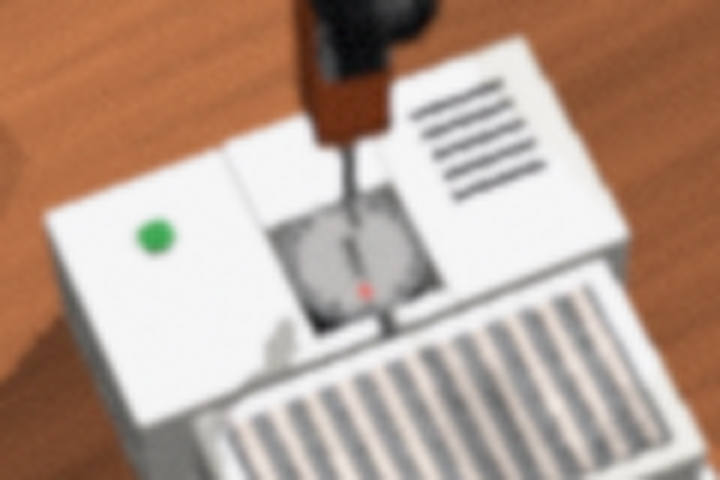

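The wrist crop shows the slot (382,338 in the crop) and the blade's tip edge (387,390) parallel to each other, which is what I need. Now I'll compute the offset between them.

```bash
python3 - <<'E'
from h import *
def cr(x,y,k,u0,v0): return (x+.5)/k-.5+u0,(y+.5)/k-.5+v0
s=robot.state(); Rt=s['eef_rot']; p=s['position']
print(p)
f='w4'
a=ld(f); C=-a['R'].T@a['t']; print('cam in tool',Rt.T@(C-p))
T=lambda X: Rt.T@(X-p)*1000
for zt in [.0734+.0002]: pass
tipz=p[2]-.0752
for q in [(316,390),(458,390),(387,390)]: print('tip',T(wz(f,*cr(*q,7,270,180),tipz)))
for q in [(305,338),(457,338),(250,341),(381,320),(381,356)]: print('slot',T(wz(f,*cr(*q,7,270,180),.065)))
E
```

```text
[0.5337 0.0073 0.1704]
cam in tool [ 0.0011 -0.0728 -0.1737]
tip [-4.1702 -2.816  75.203 ]
tip [ 9.9436 -2.7995 75.1963]
tip [ 2.8854 -2.8071 75.1996]
slot [ -5.9908  -0.3061 105.4333]
slot [ 10.8587  -0.2875 105.4253]
slot [-12.0981   0.0259 105.4361]
slot [  2.4329  -2.3516 105.43  ]
slot [  2.4328   1.7706 105.4286]
```

Call:
{"api": "drive_tool", "payload": {
  "rows": [
    [-0.01,0.025,0.2,0,0,0,-1],
    [0,0,0.2,0,0,0,-1],
    [0,0,0,0,0,0,-1],
    [0,0,0,0,0,0,-1]
  ]
}}

```text
clock: 8.2
position: [0.5352, 0.0085, 0.1496]
eef_rot: [[-0.957, 0.292, 0.002], [0.292, 0.957, 0.0], [-0.002, 0.001, -1.0]]
force: [0.9, 0.5, -1.3]
opening: 0.283
```

```bash
cat >> h.py <<'E'
def cr(x,y,k,u0,v0): return (x+.5)/k-.5+u0,(y+.5)/k-.5+v0
E
python3 -c "
from h import *
go([.533,.0074,.1482],163);cap('wrist','w5')
crop('w5',270,380,180,280,7,'cw5')"
```

```text
clk 8.2 pos [0.5352 0.0085 0.1496] yaw 163.04787458708935 q [ 0.383   0.1661 -0.367   0.0008 -1.0358 -0.6793] open 0.283 F [ 0.8662  0.5169 -1.2709] T [ 0.0092  0.0153 -0.0085]
shift units [ 0.0349 -0.0346  0.0272] mm [ 1.7427 -1.7303  1.3598]
turn units(5deg) [0.0078 0.0218 0.0096]
```

View pics/cw5.png

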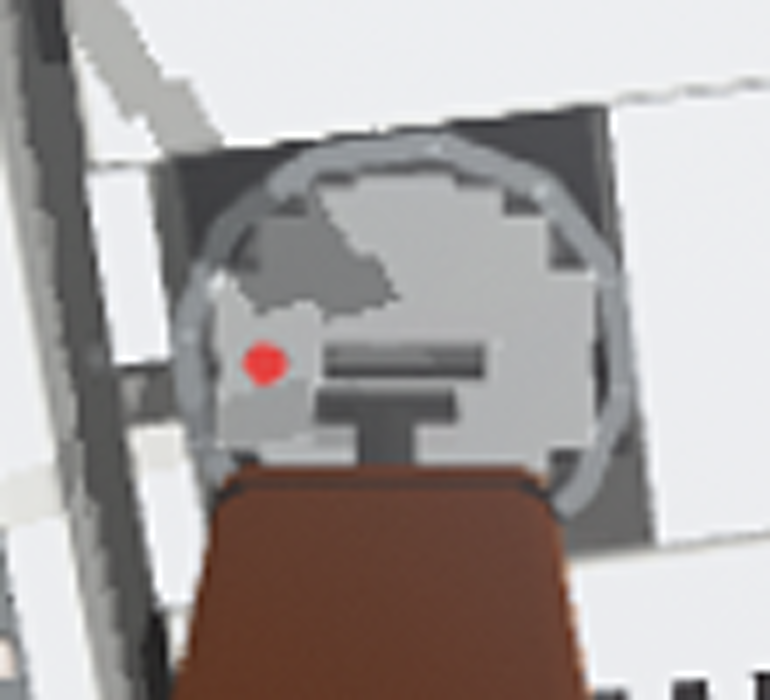

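```bash
cat >> h.py <<'E'
def rel(f,tip,slot,k,u0,v0,toff=.0752,sz=.065):
    s=robot.state(); Rt=s['eef_rot'];p=s['position']; T=lambda X: Rt.T@(X-p)*1000
    t=T(wz(f,*cr(*tip,k,u0,v0),p[2]-toff)); t[1]+=1.2
    q=T(wz(f,*cr(*slot,k,u0,v0),sz)); print('tip',t,'slot',q,'diff mm',q-t)
E
python3 -c "
from h import *
rel('w5',(387,390),(405,361),7,270,180)
go([.533,.0074,.1482],163)"
```

```text
tip [ 1.5108 -0.4942 75.1966] slot [ 3.4122 -2.1949 84.461 ] diff mm [ 1.9014 -1.7007  9.2644]
clk 8.25 pos [0.535  0.0086 0.1495] yaw 163.04748800890528 q [ 0.3831  0.1661 -0.3671  0.0006 -1.0359 -0.6792] open 0.287 F [ 0.1266  0.2086 -1.4982] T [0.0107 0.0259 0.007 ]
shift units [ 0.0314 -0.0344  0.0253] mm [ 1.5723 -1.7184  1.2641]
turn units(5deg) [0.0074 0.0182 0.0095]
```

Call:
{"api": "drive_tool", "payload": {
  "rows": [
    [0.038,-0.034,0.05,0,0.02,0,-1],
    [0,0,0,0,0,0,-1],
    [0,0,0,0,0,0,-1]
  ]
}}

```text
clock: 8.55
position: [0.5328, 0.0074, 0.1472]
eef_rot: [[-0.957, 0.292, 0.001], [0.292, 0.957, 0.001], [-0.0, 0.001, -1.0]]
force: [0.3, 0.6, -0.7]
opening: 0.287
```

```bash

python3 -c "
from h import *
go([.5327,.0075,.1482],163);cap('wrist','w6')
crop('w6',270,380,180,280,7,'cw6');go([.5327,.0075,.1482],163)"
```

```text
clk 8.55 pos [0.5328 0.0074 0.1472] yaw 163.0468745867708 q [ 0.3817  0.1652 -0.3734 -0.0007 -1.0313 -0.6773] open 0.287 F [ 0.2617  0.6451 -0.6658] T [ 0.0296  0.0186 -0.0214]
shift units [ 0.0016  0.0008 -0.0204] mm [ 0.0787  0.0389 -1.0225]
turn units(5deg) [0.0114 0.0034 0.0094]
clk 8.6 pos [0.5327 0.0074 0.1472] yaw 163.04616913714136 q [ 0.3817  0.1652 -0.3735 -0.0007 -1.0314 -0.6772] open 0.284 F [-0.5856 -0.0953 -0.9893] T [ 0.0265  0.0048 -0.0092]
shift units [ 0.0004  0.0012 -0.0205] mm [ 0.019   0.0588 -1.0265]
turn units(5deg) [0.0114 0.0024 0.0092]
```

View pics/cw6.png

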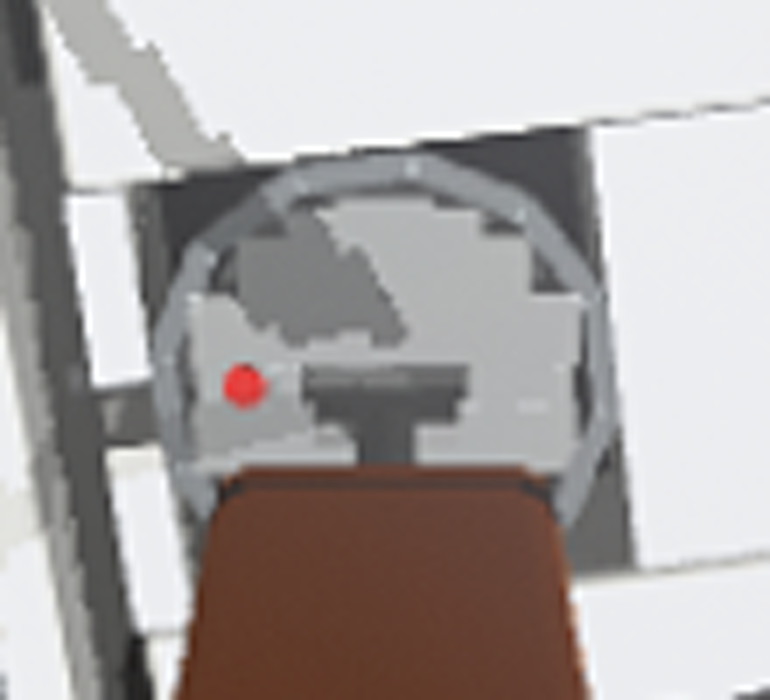

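```bash

python3 -c "
from h import *
rel('w6',(387,390),(384.5,384),7,270,180)"
```

```text
tip [ 1.63   -0.5468 75.198 ] slot [ 1.4046 -0.4176 82.1728] diff mm [-0.2254  0.1291  6.9748]
```

Call:
{"api": "drive_tool", "payload": {
  "rows": [
    [0,0,0.06,0,0,0,-1],
    [0,0,0,0,0,0,-1],
    [0,0,0,0,0,0,-1]
  ]
}}

```text
clock: 8.9
position: [0.5329, 0.0075, 0.1442]
eef_rot: [[-0.957, 0.292, 0.001], [0.292, 0.957, 0.001], [-0.001, 0.001, -1.0]]
force: [-0.1, -0.0, -1.6]
opening: 0.285
```

```bash

python3 -c "
from h import *
go([.5328,.0075,.1352],163)"
```

```text
clk 8.9 pos [0.5329 0.0075 0.1442] yaw 163.04291008581177 q [ 0.3817  0.1679 -0.3776 -0.0007 -1.0239 -0.6773] open 0.285 F [-0.1161 -0.0474 -1.636 ] T [-0.0087  0.0002 -0.0421]
shift units [ 0.0019 -0.0003  0.1798] mm [ 0.096  -0.0141  8.9898]
turn units(5deg) [0.0153 0.0081 0.0086]
```

Call:
{"api": "drive_tool", "payload": {
  "rows": [
    [0,0,0.06,0.01,0.01,0,-1],
    [0,0,0,0,0,0,-1],
    [0,0,0,0,0,0,-1]
  ]
}}

```text
clock: 9.2
position: [0.5329, 0.0075, 0.1409]
eef_rot: [[-0.957, 0.292, -0.0], [0.292, 0.957, 0.0], [0.0, 0.0, -1.0]]
force: [-0.3, -0.7, -0.6]
opening: 0.283
```

```bash

python3 -c "
from h import *
go([.5328,.0075,.1352],163)
cap('wrist','w7');crop('w7',270,380,180,280,7,'cw7')"
```

```text
clk 9.2 pos [0.5329 0.0075 0.1409] yaw 163.04664998526238 q [ 0.3818  0.1718 -0.3811 -0.0005 -1.0179 -0.6775] open 0.283 F [-0.2681 -0.6631 -0.5711] T [ 0.0353 -0.0155 -0.0258]
shift units [ 0.002  -0.0006  0.114 ] mm [ 0.1008 -0.0325  5.7013]
turn units(5deg) [ 0.004  -0.003   0.0093]
```

View pics/cw7.png

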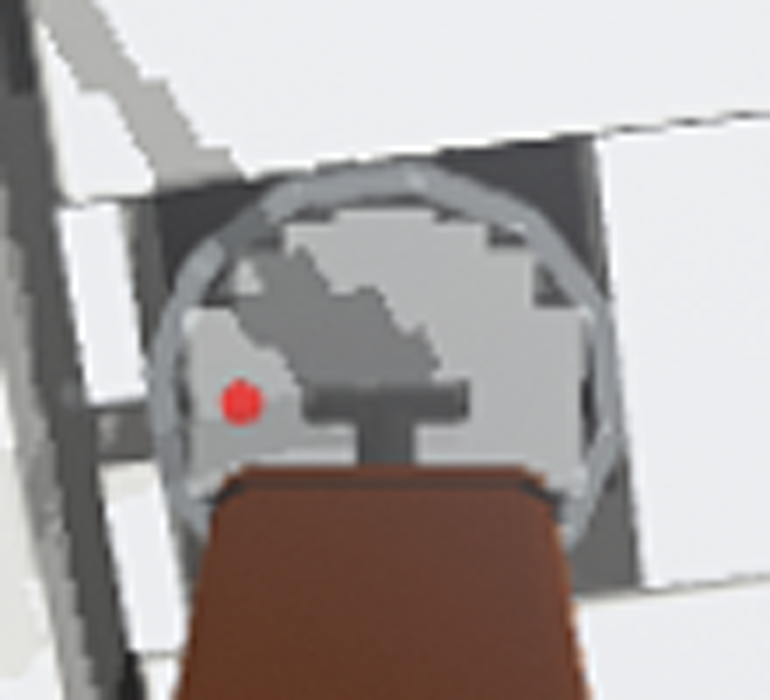

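The blade sits within the slot outline: rows 381 to about 418 for the slot, blade edge at 390, both centred near column 386. I'll lower it in.

Call:
{"api": "drive_tool", "payload": {
  "rows": [
    [0,0,0.06,0,0,0,-1],
    [0,0,0,0,0,0,-1]
  ]
}}

```text
clock: 9.45
position: [0.5329, 0.0075, 0.1377]
eef_rot: [[-0.957, 0.292, -0.0], [0.292, 0.957, 0.0], [0.0, 0.0, -1.0]]
force: [-0.8, 0.6, -0.9]
opening: 0.287
```

Call:
{"api": "drive_tool", "payload": {
  "rows": [
    [0,0,0.06,0,0,0,-1],
    [0,0,0,0,0,0,-1]
  ]
}}

```text
clock: 9.65
position: [0.533, 0.0075, 0.1344]
eef_rot: [[-0.957, 0.292, 0.0], [0.292, 0.957, 0.001], [0.0, 0.001, -1.0]]
force: [0.5, 0.2, -1.6]
opening: 0.285
```

```bash

python3 -c "
from h import *
go([.5328,.0075,.1352],163)
cap('wrist','w8');crop('w8',270,380,180,280,7,'cw8')"
```

```text
clk 9.65 pos [0.533  0.0075 0.1344] yaw 163.04732860093495 q [ 0.3819  0.1779 -0.3898 -0.0005 -1.0028 -0.6775] open 0.285 F [ 0.4586  0.1923 -1.6219] T [-0.031   0.0105  0.0157]
shift units [ 0.0032 -0.002  -0.0154] mm [ 0.1584 -0.0984 -0.7681]
turn units(5deg) [ 0.0058 -0.001   0.0095]
```

View pics/cw8.png

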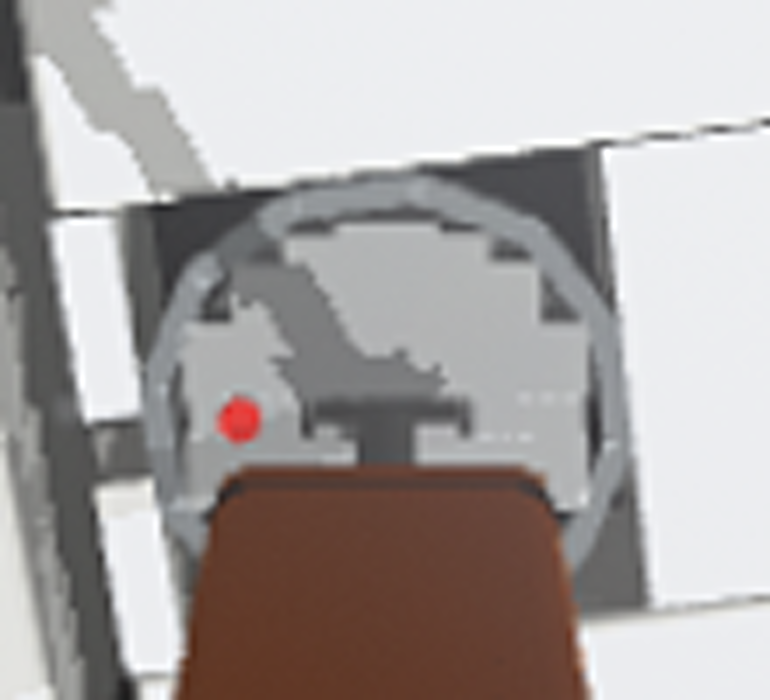

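Call:
{"api": "drive_tool", "payload": {
  "rows": [
    [0,0,-0.02,0,0,0,-1],
    [0,0,0,0,0,0,-1]
  ]
}}

```text
clock: 9.9
position: [0.533, 0.0075, 0.1357]
eef_rot: [[-0.957, 0.292, 0.0], [0.292, 0.957, 0.0], [0.0, 0.0, -1.0]]
force: [-0.3, 0.6, -0.9]
opening: 0.288
```

```bash
cat >> h.py <<'E'
def avg(n=6,pos=(.533,.0075,.1355),yaw=163.05,save=None):
    F=[];T=[]
    for i in range(n):
        im,d=robot.capture('wrist'); s=robot.state(); F.append(s['force']);T.append(s['ft_torque'])
    R=s['eef_rot'];y=np.degrees(np.arctan2(R[1,0],R[0,0]))
    print('clk %.2f'%s['clock'],'TURN %.2f deg'%((163.05-y)%360),'F',np.mean(F,0),'T',np.mean(T,0),'+-',np.std(T,0)/n**.5,'q6 %.2f'%s['joint_pos'][5])
    print(' pos',s['position'],'shift to axis(units)',R.T@(np.array(pos)-s['position'])/.05,'tilt xy units',np.degrees(np.cross(R[:,2],[0,0,-1])@R)/5)
    if save: 
        ci=robot.camera_info('wrist'); cv2.imwrite('pics/'+save+'.png',cv2.resize(im[180:280,270:380,::-1],None,fx=7,fy=7,interpolation=cv2.INTER_CUBIC))
E
python3 -c "
from h import *
avg(8)"
```

```text
clk 10.30 TURN 0.00 deg F [-0.1818 -0.0922 -1.2911] T [ 0.0031  0.0008 -0.0017] +- [0.0088 0.0096 0.0131] q6 -0.68
 pos [0.533  0.0075 0.1356] shift to axis(units) [-0.0005  0.0001  0.0012] tilt xy units [ 0.0042 -0.0019 -0.    ]
```

Call:
{"api": "drive_tool", "payload": {
  "rows": [
    [0,0,0,0,0,1,-1],
    [0,0,0,0,0,0,-1]
  ]
}}

```text
clock: 10.5
position: [0.533, 0.0075, 0.1356]
eef_rot: [[-0.927, 0.376, -0.0], [0.376, 0.927, 0.0], [0.0, 0.0, -1.0]]
force: [0.5, 0.1, -0.9]
opening: 0.287
```

```bash
python3 -c "
from h import *
avg(3)"
```

```text
clk 10.65 TURN 4.92 deg F [ 0.3147  0.0867 -1.1215] T [ 0.0023 -0.0326 -0.0079] +- [0.0191 0.0054 0.007 ] q6 -0.76
 pos [0.533  0.0075 0.1356] shift to axis(units) [-0.0003 -0.0001  0.0017] tilt xy units [ 0.0043 -0.0018 -0.    ]
```

Call:
{"api": "drive_tool", "payload": {
  "rows": [
    [0,0,0,0,0,1,-1],
    [0,0,0,0,0,0,-1],
    [0,0,0,0,0,1,-1],
    [0,0,0,0,0,0,-1]
  ]
}}

```text
clock: 11.05
position: [0.5329, 0.0075, 0.1355]
eef_rot: [[-0.852, 0.523, -0.0], [0.523, 0.852, 0.0], [0.0, 0.0, -1.0]]
force: [-0.5, 1.0, -0.6]
opening: 0.286
```

```bash
python3 -c "
from h import *
avg(5,save='r15')"
```

```text
clk 11.30 TURN 14.55 deg F [ 0.1974 -0.1353 -1.513 ] T [0.0013 0.0482 0.0911] +- [0.0111 0.0123 0.0071] q6 -0.93
 pos [0.5329 0.0075 0.1355] shift to axis(units) [-0.0013  0.0002  0.0009] tilt xy units [ 0.0022 -0.0032  0.    ]
```

View pics/r15.png

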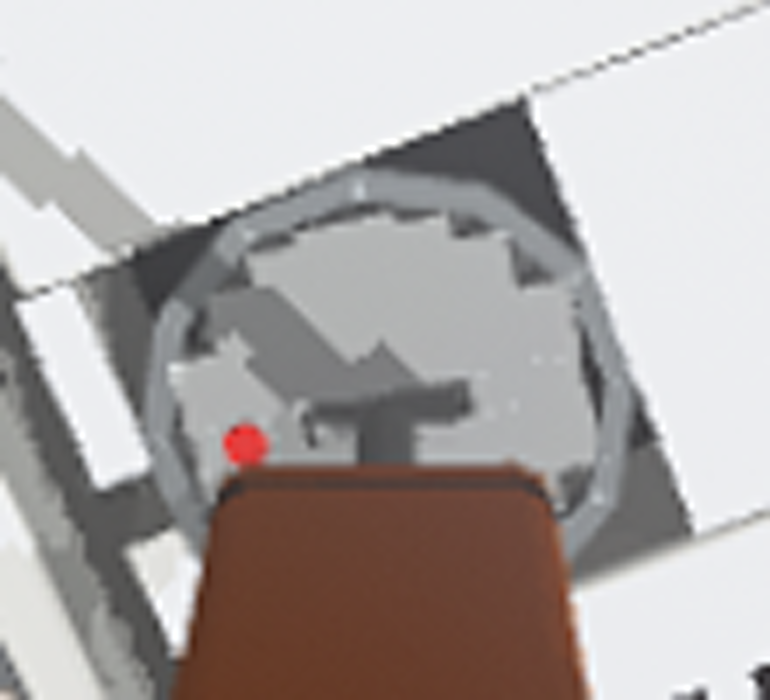

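The r15 picture shows the blade skewed about 8° in the slot with the red dot at (246,445). The play is taken up and the torque is rising.

Call:
{"api": "drive_tool", "payload": {
  "rows": [
    [0,0,0,0,0,1,-1],
    [0,0,0,0,0,0,-1],
    [0,0,0,0,0,1,-1],
    [0,0,0,0,0,0,-1]
  ]
}}

```text
clock: 11.7
position: [0.5328, 0.0074, 0.1355]
eef_rot: [[-0.752, 0.659, -0.0], [0.659, 0.752, 0.0], [0.0, -0.0, -1.0]]
force: [-0.1, -0.9, -1.1]
opening: 0.284
```

```bash
python3 -c "
from h import *
avg(6,save='r25')"
```

```text
clk 12.00 TURN 24.23 deg F [-0.1273  0.1853 -0.9616] T [0.0137 0.1156 0.0993] +- [0.0108 0.0165 0.0077] q6 -1.10
 pos [0.5328 0.0075 0.1355] shift to axis(units) [-0.0023  0.0032  0.0008] tilt xy units [-0.0019 -0.0046  0.    ]
```

View pics/r25.png

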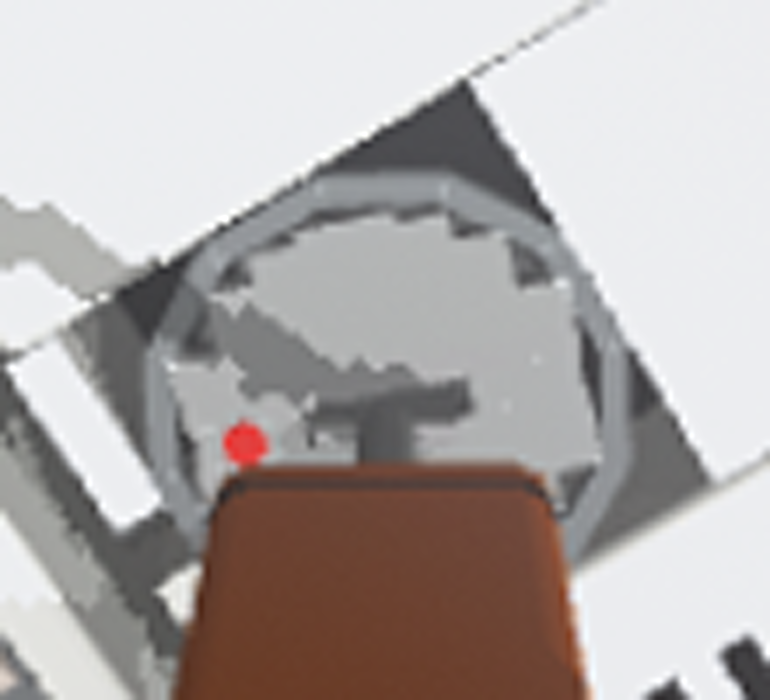

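The cam now follows the tool, about 10° behind, with a free-turning torque of about 0.10 N m. I'll go on to about 34°, then take finer steps.

Call:
{"api": "drive_tool", "payload": {
  "rows": [
    [0,0,0,0,0,1,-1],
    [0,0,0,0,0,0,-1],
    [0,0,0,0,0,1,-1],
    [0,0,0,0,0,0,-1]
  ]
}}

```text
clock: 12.4
position: [0.5327, 0.0074, 0.1355]
eef_rot: [[-0.63, 0.777, -0.001], [0.777, 0.63, 0.0], [0.0, -0.0, -1.0]]
force: [-0.5, -0.1, -0.4]
opening: 0.281
```

```bash
python3 -c "
from h import *
avg(8,save='r34')"
```

```text
clk 12.80 TURN 34.02 deg F [-0.5439  0.1811 -1.2066] T [0.0067 0.1746 0.1025] +- [0.0097 0.0123 0.0136] q6 -1.27
 pos [0.5327 0.0074 0.1355] shift to axis(units) [-0.0028  0.0054  0.0007] tilt xy units [-0.0047 -0.0055 -0.    ]
```

Call:
{"api": "drive_tool", "payload": {
  "rows": [
    [0,0.005,0,0,0,0.5,-1],
    [0,0,0,0,0,0,-1]
  ]
}}

```text
clock: 13.0
position: [0.5327, 0.0075, 0.1355]
eef_rot: [[-0.595, 0.803, -0.001], [0.803, 0.595, -0.0], [0.0, -0.001, -1.0]]
force: [-1.1, 0.7, -0.1]
opening: 0.287
```

```bash
python3 -c "
from h import *
avg(8)"
```

```text
clk 13.40 TURN 36.48 deg F [-0.6826 -0.0974 -0.3973] T [-0.0772  0.3039  0.1104] +- [0.0112 0.0117 0.0101] q6 -1.31
 pos [0.5328 0.0075 0.1355] shift to axis(units) [-0.0032  0.0034  0.0006] tilt xy units [-0.0079 -0.0056 -0.    ]
```

Call:
{"api": "drive_tool", "payload": {
  "rows": [
    [0,0.003,0,0,0,0.5,-1],
    [0,0,0,0,0,0,-1]
  ]
}}

```text
clock: 13.6
position: [0.5328, 0.0075, 0.1355]
eef_rot: [[-0.56, 0.829, -0.001], [0.829, 0.56, -0.0], [0.0, -0.001, -1.0]]
force: [-0.8, -0.3, -0.4]
opening: 0.288
```

```bash
python3 -c "
from h import *
avg(8)"
```

```text
clk 14.00 TURN 38.96 deg F [-0.8796 -0.5401 -0.3982] T [-0.1599  0.3686  0.1276] +- [0.0133 0.0078 0.0116] q6 -1.36
 pos [0.5328 0.0075 0.1355] shift to axis(units) [-0.0033  0.0036  0.0001] tilt xy units [-0.0107 -0.0059  0.    ]
```

Call:
{"api": "drive_tool", "payload": {
  "rows": [
    [0,0,0,0,0,0.5,-1],
    [0,0,0,0,0,0,-1]
  ]
}}

```text
clock: 14.2
position: [0.5328, 0.0075, 0.1355]
eef_rot: [[-0.523, 0.852, -0.001], [0.852, 0.523, -0.0], [0.0, -0.001, -1.0]]
force: [-0.4, -0.2, -0.5]
opening: 0.285
```

```bash
python3 -c "
from h import *
avg(8)"
```

```text
clk 14.60 TURN 41.44 deg F [-0.3159  0.0017 -0.2541] T [-0.1301  0.4133  0.1102] +- [0.0137 0.0161 0.0101] q6 -1.40
 pos [0.5328 0.0075 0.1355] shift to axis(units) [-0.0028  0.0034  0.0006] tilt xy units [-0.0109 -0.0051  0.    ]
```

Call:
{"api": "drive_tool", "payload": {
  "rows": [
    [0,0,0,0,0,0.5,-1],
    [0,0,0,0,0,0,-1]
  ]
}}

```text
clock: 14.8
position: [0.5327, 0.0075, 0.1355]
eef_rot: [[-0.486, 0.874, -0.001], [0.874, 0.486, -0.0], [0.0, -0.001, -1.0]]
force: [-0.7, -0.5, -0.1]
opening: 0.286
```

```bash
python3 -c "
from h import *
avg(8,save='r44')"
```

```text
clk 15.20 TURN 43.93 deg F [-0.4493 -0.278  -0.4034] T [-0.1216  0.4042  0.0859] +- [0.0076 0.0047 0.0093] q6 -1.44
 pos [0.5328 0.0075 0.1355] shift to axis(units) [-0.0028  0.0041  0.0007] tilt xy units [-0.0114 -0.0044  0.    ]
```

View pics/r44.png

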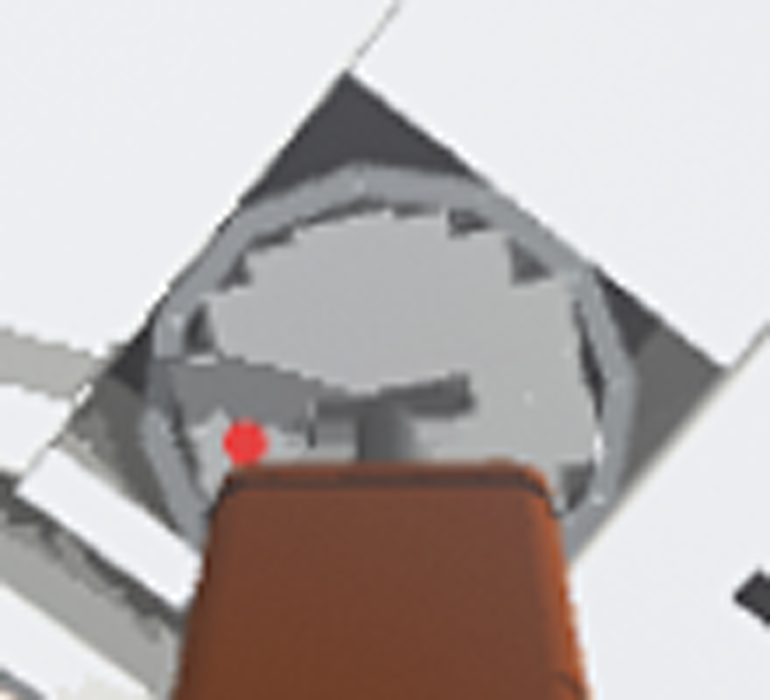

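Call:
{"api": "drive_tool", "payload": {
  "rows": [
    [0,0,0,0,0,0.6,-1],
    [0,0,0,0,0,0,-1]
  ]
}}

```text
clock: 15.4
position: [0.5327, 0.0076, 0.1355]
eef_rot: [[-0.44, 0.898, -0.001], [0.898, 0.44, -0.0], [0.0, -0.001, -1.0]]
force: [-0.7, -0.4, -0.6]
opening: 0.284
```

```bash
python3 -c "
from h import *
avg(7)"
```

```text
clk 15.75 TURN 46.90 deg F [-0.9085  0.076  -0.1604] T [-0.1002  0.474   0.116 ] +- [0.0067 0.0076 0.0149] q6 -1.50
 pos [0.5327 0.0076 0.1355] shift to axis(units) [-0.0031  0.0041  0.0007] tilt xy units [-0.0119 -0.0044  0.    ]
```

Call:
{"api": "drive_tool", "payload": {
  "rows": [
    [0,0,0,0,0,0.6,-1],
    [0,0,0,0,0,0,-1]
  ]
}}

```text
clock: 15.95
position: [0.5327, 0.0076, 0.1355]
eef_rot: [[-0.393, 0.92, -0.001], [0.92, 0.393, -0.0], [0.0, -0.001, -1.0]]
force: [-2.0, -0.0, -0.6]
opening: 0.287
```

```bash
python3 -c "
from h import *
avg(7)"
```

```text
clk 16.30 TURN 49.87 deg F [-1.266  -0.0739 -0.1419] T [-0.1144  0.4799  0.1178] +- [0.0108 0.011  0.004 ] q6 -1.55
 pos [0.5327 0.0075 0.1355] shift to axis(units) [-0.0029  0.0052  0.0002] tilt xy units [-0.0131 -0.0038 -0.    ]
```

Call:
{"api": "drive_tool", "payload": {
  "rows": [
    [0,0,0,0,0,0.5,-1],
    [0,0,0,0,0,0,-1]
  ]
}}

```text
clock: 16.5
position: [0.5327, 0.0075, 0.1355]
eef_rot: [[-0.353, 0.936, -0.001], [0.936, 0.353, -0.0], [0.0, -0.001, -1.0]]
force: [-1.9, 0.2, -0.3]
opening: 0.287
```

```bash
python3 -c "
from h import *
avg(8)"
```

```text
clk 16.90 TURN 52.34 deg F [-1.2796 -0.395  -0.3135] T [-0.1122  0.519   0.1152] +- [0.0093 0.0129 0.0125] q6 -1.59
 pos [0.5327 0.0075 0.1355] shift to axis(units) [-0.0029  0.006   0.    ] tilt xy units [-0.0142 -0.0032 -0.    ]
```

Call:
{"api": "drive_tool", "payload": {
  "rows": [
    [0,0,0,0,0,0.5,-1],
    [0,0,0,0,0,0,-1]
  ]
}}

```text
clock: 17.1
position: [0.5326, 0.0076, 0.1355]
eef_rot: [[-0.312, 0.95, -0.001], [0.95, 0.312, -0.0], [0.0, -0.001, -1.0]]
force: [-1.8, -0.6, 0.4]
opening: 0.285
```

```bash
python3 -c "
from h import *
avg(8,save='r55')"
```

```text
clk 17.50 TURN 54.82 deg F [-1.083  -0.1224  0.1906] T [-0.0912  0.5357  0.1158] +- [0.0113 0.0059 0.0111] q6 -1.63
 pos [0.5327 0.0075 0.1355] shift to axis(units) [-0.0029  0.0061  0.0002] tilt xy units [-0.0147 -0.0024 -0.    ]
```

View pics/r55.png

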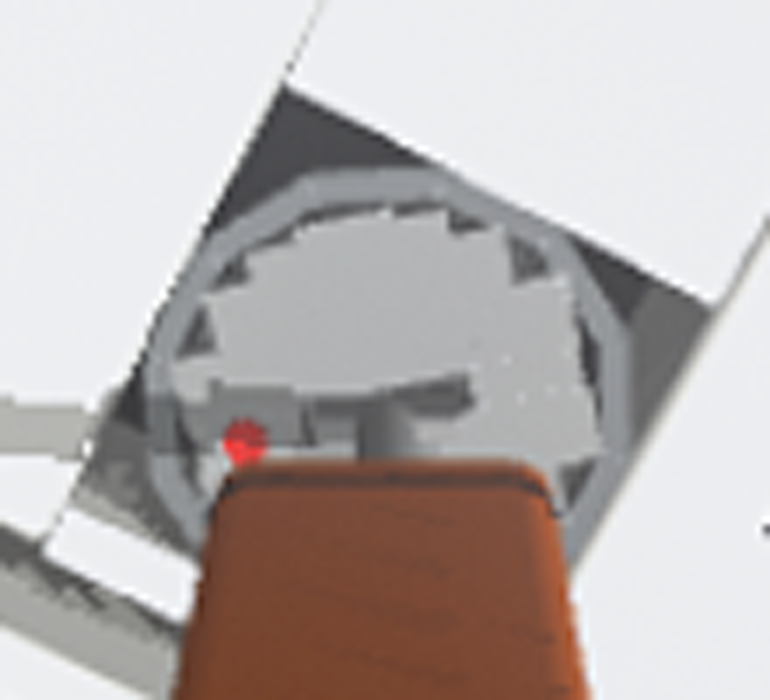

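Call:
{"api": "drive_tool", "payload": {
  "rows": [
    [0,0,0,0,0,0.5,-1],
    [0,0,0,0,0,0,-1]
  ]
}}

```text
clock: 17.7
position: [0.5326, 0.0075, 0.1355]
eef_rot: [[-0.271, 0.963, -0.001], [0.963, 0.271, -0.0], [0.0, -0.001, -1.0]]
force: [-1.2, 0.2, -0.5]
opening: 0.288
```

```bash
python3 -c "
from h import *
avg(8)"
```

```text
clk 18.10 TURN 57.30 deg F [-1.0674  0.1405 -0.0472] T [-0.0761  0.557   0.1182] +- [0.0106 0.0069 0.0048] q6 -1.68
 pos [0.5326 0.0076 0.1355] shift to axis(units) [-0.0033  0.0067  0.0002] tilt xy units [-0.015  -0.0021 -0.    ]
```

Call:
{"api": "drive_tool", "payload": {
  "rows": [
    [0,0,0,0,0,0.5,-1],
    [0,0,0,0,0,0,-1]
  ]
}}

```text
clock: 18.3
position: [0.5326, 0.0075, 0.1355]
eef_rot: [[-0.229, 0.974, -0.001], [0.974, 0.229, -0.0], [0.0, -0.001, -1.0]]
force: [-1.1, 0.4, -1.4]
opening: 0.284
```

```bash
python3 -c "
from h import *
avg(8)"
```

```text
clk 18.70 TURN 59.79 deg F [-1.6802 -0.3335 -0.065 ] T [-0.0508  0.5839  0.129 ] +- [0.015  0.0155 0.0102] q6 -1.72
 pos [0.5326 0.0075 0.1355] shift to axis(units) [-0.0023  0.0073  0.0002] tilt xy units [-0.0161 -0.0012  0.    ]
```

Call:
{"api": "drive_tool", "payload": {
  "rows": [
    [0,0,0,0,0,0.5,-1],
    [0,0,0,0,0,0,-1]
  ]
}}

```text
clock: 18.9
position: [0.5326, 0.0076, 0.1355]
eef_rot: [[-0.186, 0.983, -0.001], [0.983, 0.186, -0.0], [0.0, -0.001, -1.0]]
force: [-1.5, -0.4, 0.3]
opening: 0.289
```

```bash
python3 -c "
from h import *
avg(8)"
```

```text
clk 19.30 TURN 62.27 deg F [-1.2979 -0.2402 -0.2054] T [-0.0264  0.6006  0.116 ] +- [0.0123 0.0096 0.0122] q6 -1.76
 pos [0.5326 0.0075 0.1355] shift to axis(units) [-0.0023  0.0076  0.0004] tilt xy units [-0.0157 -0.0006 -0.    ]
```

Call:
{"api": "drive_tool", "payload": {
  "rows": [
    [0,0,0,0,0,0.5,-1],
    [0,0,0,0,0,0,-1]
  ]
}}

```text
clock: 19.5
position: [0.5326, 0.0075, 0.1355]
eef_rot: [[-0.144, 0.99, -0.001], [0.99, 0.144, -0.0], [-0.0, -0.001, -1.0]]
force: [-0.8, -0.4, 0.7]
opening: 0.284
```

```bash
python3 -c "
from h import *
avg(8,save='r65')"
```

```text
clk 19.90 TURN 64.75 deg F [-1.5065 -0.0334  0.3681] T [-0.011   0.6542  0.0955] +- [0.0103 0.0089 0.01  ] q6 -1.81
 pos [0.5326 0.0076 0.1355] shift to axis(units) [-0.0027  0.0081 -0.    ] tilt xy units [-0.0166 -0.0004 -0.    ]
```

View pics/r65.png

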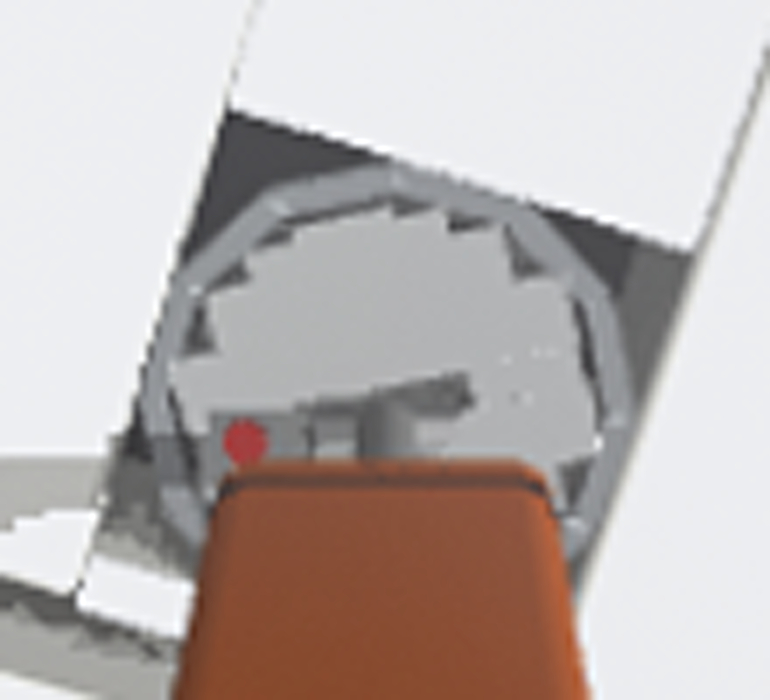

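Call:
{"api": "drive_tool", "payload": {
  "rows": [
    [0,0,0,0,0,0.5,-1],
    [0,0,0,0,0,0,-1]
  ]
}}

```text
clock: 20.1
position: [0.5325, 0.0076, 0.1355]
eef_rot: [[-0.1, 0.995, -0.002], [0.995, 0.1, -0.0], [-0.0, -0.002, -1.0]]
force: [-1.4, 0.3, 0.1]
opening: 0.288
```

```bash
python3 -c "
from h import *
avg(8)"
```

```text
clk 20.50 TURN 67.23 deg F [-1.6444  0.0268  0.3004] T [-0.0102  0.6597  0.1256] +- [0.0108 0.0097 0.0081] q6 -1.85
 pos [0.5326 0.0076 0.1355] shift to axis(units) [-0.0018  0.0081  0.0006] tilt xy units [-0.016   0.0007  0.    ]
```

Call:
{"api": "drive_tool", "payload": {
  "rows": [
    [0,0,0,0,0,0.5,-1],
    [0,0,0,0,0,0,-1]
  ]
}}

```text
clock: 20.7
position: [0.5326, 0.0076, 0.1355]
eef_rot: [[-0.057, 0.998, -0.001], [0.998, 0.057, -0.0], [-0.0, -0.001, -1.0]]
force: [-2.0, -0.0, -0.6]
opening: 0.286
```

```bash
python3 -c "
from h import *
avg(8)"
```

```text
clk 21.10 TURN 69.72 deg F [-1.3043 -0.1085  0.4145] T [-0.0065  0.7078  0.1297] +- [0.0052 0.0083 0.0096] q6 -1.89
 pos [0.5325 0.0076 0.1355] shift to axis(units) [-0.0017  0.0091 -0.    ] tilt xy units [-0.0175  0.0016  0.    ]
```

Call:
{"api": "drive_tool", "payload": {
  "rows": [
    [0,0,0,0,0,0.5,-1],
    [0,0,0,0,0,0,-1]
  ]
}}

```text
clock: 21.3
position: [0.5325, 0.0075, 0.1355]
eef_rot: [[-0.014, 1.0, -0.002], [1.0, 0.014, -0.0], [-0.0, -0.002, -1.0]]
force: [-1.5, 0.2, -0.1]
opening: 0.285
```

```bash
python3 -c "
from h import *
avg(8)"
```

```text
clk 21.70 TURN 72.20 deg F [-1.4393  0.2252  0.3997] T [0.0174 0.7209 0.137 ] +- [0.0042 0.0115 0.0089] q6 -1.94
 pos [0.5326 0.0076 0.1355] shift to axis(units) [-0.0016  0.0087  0.0004] tilt xy units [-0.0168  0.0019  0.    ]
```

Call:
{"api": "drive_tool", "payload": {
  "rows": [
    [0,0,0,0,0,0.5,-1],
    [0,0,0,0,0,0,-1]
  ]
}}

```text
clock: 21.9
position: [0.5325, 0.0075, 0.1355]
eef_rot: [[0.029, 1.0, -0.002], [1.0, -0.029, -0.0], [-0.0, -0.002, -1.0]]
force: [-1.5, -0.3, 0.5]
opening: 0.287
```

```bash
python3 -c "
from h import *
avg(8,save='r75')"
```

```text
clk 22.30 TURN 74.68 deg F [-1.314   0.1609  0.1692] T [0.0309 0.758  0.1439] +- [0.0111 0.0082 0.0091] q6 -1.98
 pos [0.5325 0.0076 0.1355] shift to axis(units) [-0.0008  0.0096 -0.0001] tilt xy units [-0.0173  0.0031  0.    ]
```

View pics/r75.png

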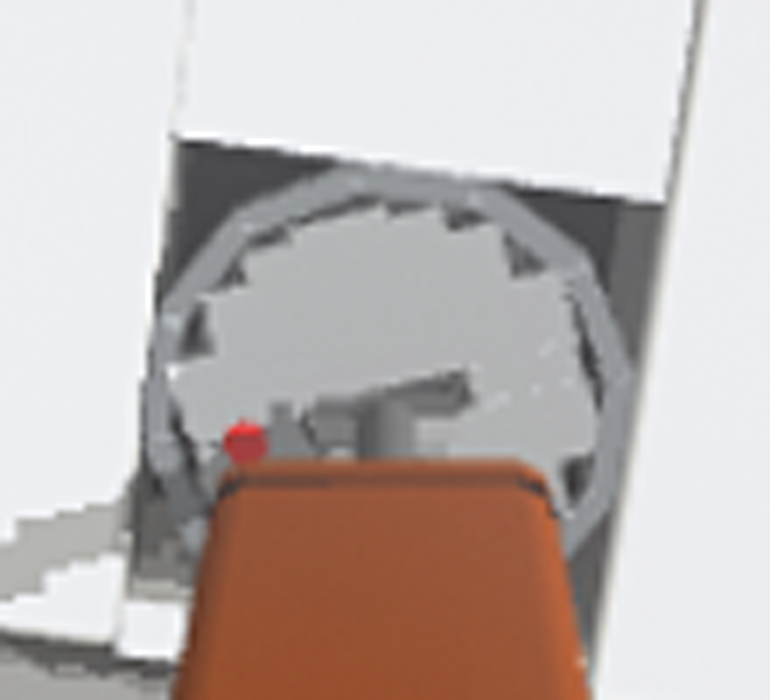

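Call:
{"api": "drive_tool", "payload": {
  "rows": [
    [0,0,0,0,0,0.4,-1],
    [0,0,0,0,0,0,-1]
  ]
}}

```text
clock: 22.5
position: [0.5325, 0.0076, 0.1355]
eef_rot: [[0.064, 0.998, -0.002], [0.998, -0.064, -0.0], [-0.0, -0.002, -1.0]]
force: [-2.6, 0.6, 1.2]
opening: 0.29
```

```bash
python3 -c "
from h import *
avg(10)"
```

```text
clk 23.00 TURN 76.67 deg F [-1.8771  0.3299  0.2426] T [0.0352 0.7904 0.132 ] +- [0.0089 0.0057 0.0097] q6 -2.02
 pos [0.5325 0.0076 0.1355] shift to axis(units) [-0.001   0.0095  0.0003] tilt xy units [-0.0172  0.0035  0.    ]
```

Call:
{"api": "drive_tool", "payload": {
  "rows": [
    [0,0,0,0,0,0.4,-1],
    [0,0,0,0,0,0,-1]
  ]
}}

```text
clock: 23.2
position: [0.5325, 0.0076, 0.1355]
eef_rot: [[0.098, 0.995, -0.002], [0.995, -0.098, -0.0], [-0.0, -0.002, -1.0]]
force: [-1.6, 0.0, 0.4]
opening: 0.285
```

```bash
python3 -c "
from h import *
avg(10)"
```

```text
clk 23.70 TURN 78.67 deg F [-1.8744 -0.0435  0.4608] T [0.066  0.8003 0.1471] +- [0.0097 0.0152 0.0093] q6 -2.05
 pos [0.5325 0.0076 0.1355] shift to axis(units) [-0.0002  0.0104  0.0001] tilt xy units [-0.018   0.0043  0.    ]
```

Call:
{"api": "drive_tool", "payload": {
  "rows": [
    [0,0,0,0,0,0.4,-1],
    [0,0,0,0,0,0,-1]
  ]
}}

```text
clock: 23.9
position: [0.5325, 0.0076, 0.1355]
eef_rot: [[0.133, 0.991, -0.002], [0.991, -0.133, -0.0], [-0.0, -0.002, -1.0]]
force: [-2.0, -0.1, -0.2]
opening: 0.285
```

```bash
python3 -c "
from h import *
avg(10,save='r80'); cap('scene','s9'); crop('s9',250,380,220,345,6,'cs9'); crop('scene0',250,380,220,345,6,'cs0b')"
```

```text
clk 24.40 TURN 80.66 deg F [-1.6563  0.221   0.626 ] T [0.0946 0.816  0.1442] +- [0.0111 0.0075 0.0079] q6 -2.09
 pos [0.5325 0.0076 0.1355] shift to axis(units) [-0.0002  0.0105 -0.0001] tilt xy units [-0.0181  0.0051 -0.    ]
```

View pics/cs9.png

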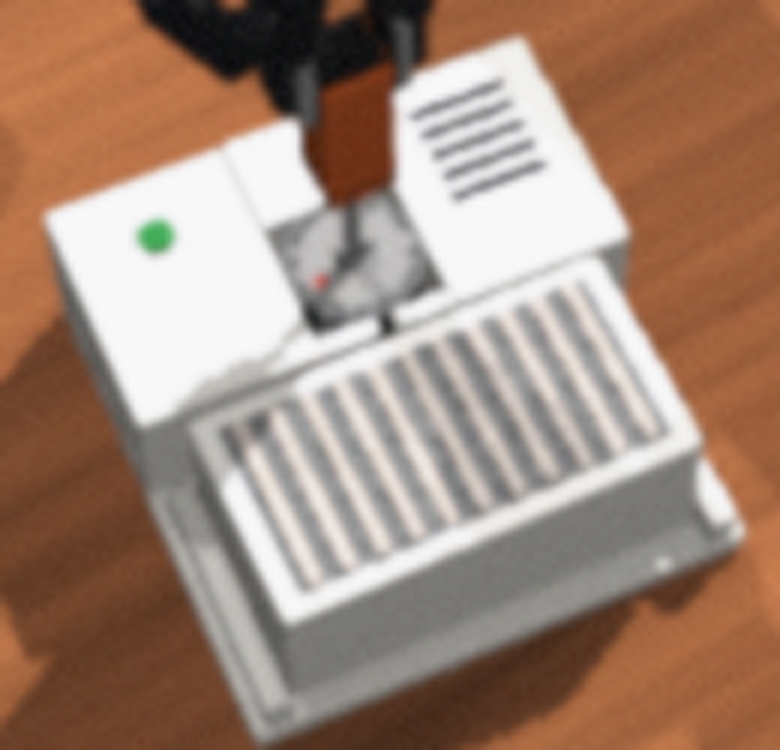

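View pics/cs0b.png

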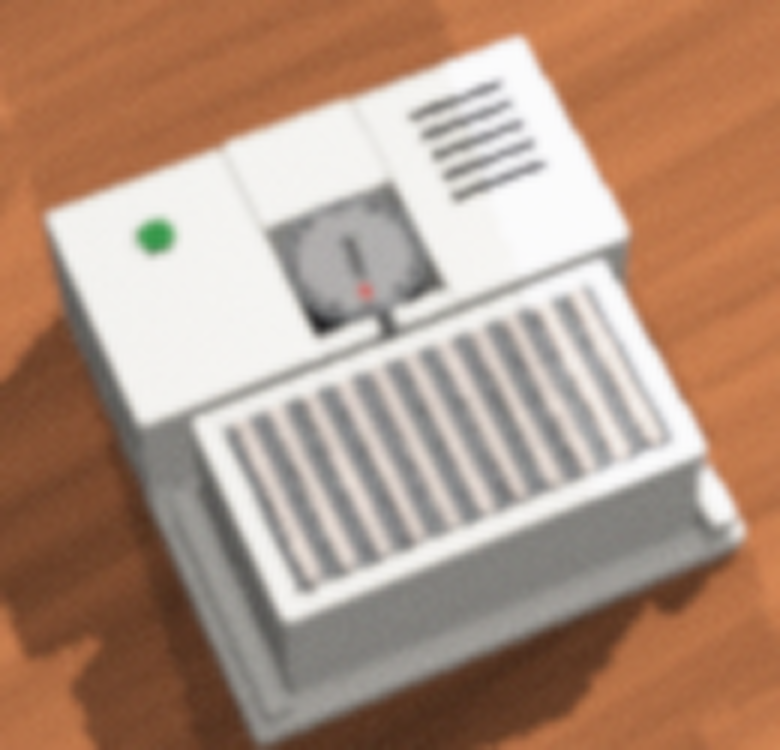

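View pics/r80.png

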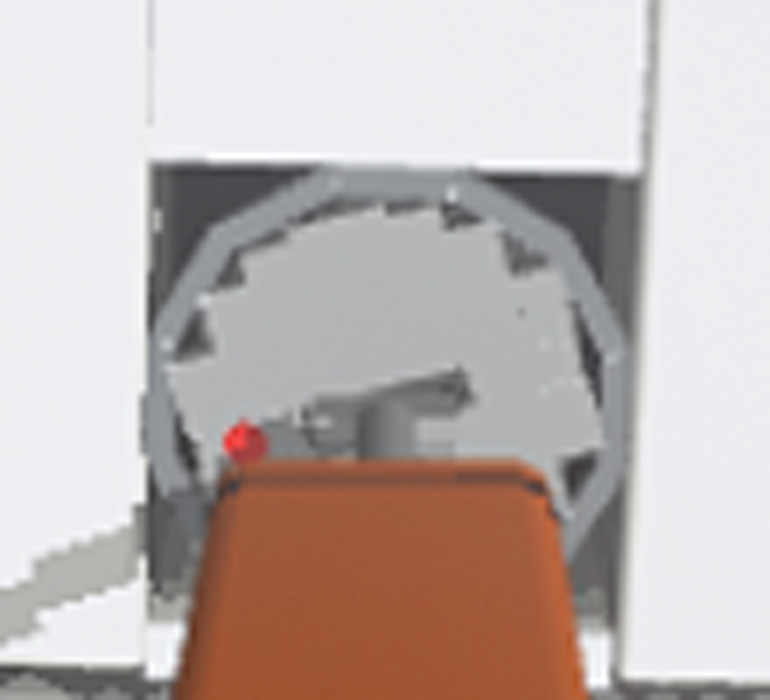

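```bash
python3 - <<'E'
from h import *
g=lambda f: cv2.cvtColor(ld(f)['im'],cv2.COLOR_RGB2GRAY).astype(np.float32)
def ecc(a,b,u0,u1,v0,v1):
    A=g(a)[v0:v1,u0:u1];B=g(b)[v0:v1,u0:u1];W=np.eye(2,3,dtype=np.float32)
    c,W=cv2.findTransformECC(A,B,W,cv2.MOTION_TRANSLATION,(3,200,1e-6),None,1); return c,W[:,2]
print('scene cassette',ecc('scene0','s9',290,368,285,322))
print('scene cassette s3->s9',ecc('s3','s9',290,368,285,322), ecc('scene0','s3',290,368,285,322))
print('housing', ecc('scene0','s9',315,352,228,258))
# px per mm along dock x (yaw -8.3deg) at cassette
p=np.array([.62,-.005,.07]);d=np.array([np.cos(np.radians(-8.3)),np.sin(np.radians(-8.3)),0])*.001
print(np.array(proj('scene0',p+d))-proj('scene0',p))
E
```

```text
scene cassette (0.8479195490520638, array([-0.3551, -0.4604], dtype=float32))
scene cassette s3->s9 (0.8536061636750699, array([-0.3611, -0.3838], dtype=float32)) (0.9430339611709528, array([0.0155, 0.0018], dtype=float32))
housing (0.9370133201677202, array([0.0159, 0.1018], dtype=float32))
[0.2198 0.4164]
```

Comparing the scene images shows the cassette has been drawn in about 1.2 mm so far, so contact (1.5 to 2.2 mm) is close. I'll carry on in 2° steps.

Call:
{"api": "drive_tool", "payload": {
  "rows": [
    [0,0,0,0,0,0.4,-1],
    [0,0,0,0,0,0,-1]
  ]
}}

```text
clock: 24.65
position: [0.5325, 0.0076, 0.1355]
eef_rot: [[0.168, 0.986, -0.002], [0.986, -0.168, -0.0], [-0.0, -0.002, -1.0]]
force: [-2.0, -0.2, 0.3]
opening: 0.284
```

```bash
python3 -c "
from h import *
avg(10)"
```

```text
clk 25.15 TURN 82.66 deg F [-1.6492  0.0932  0.8366] T [0.1204 0.8507 0.1742] +- [0.0066 0.0076 0.0089] q6 -2.12
 pos [0.5325 0.0076 0.1355] shift to axis(units) [ 0.0002  0.011  -0.0005] tilt xy units [-0.0183  0.0058  0.    ]
```

Call:
{"api": "drive_tool", "payload": {
  "rows": [
    [0,0,0,0,0,0.3,-1],
    [0,0,0,0,0,0,-1]
  ]
}}

```text
clock: 25.35
position: [0.5325, 0.0076, 0.1355]
eef_rot: [[0.195, 0.981, -0.002], [0.981, -0.195, -0.0], [-0.0, -0.002, -1.0]]
force: [-1.3, 0.9, 0.7]
opening: 0.284
```

```bash
python3 -c "
from h import *
avg(12)"
```

```text
clk 25.95 TURN 84.21 deg F [-1.7263  0.1396  0.7665] T [0.1205 0.8502 0.1816] +- [0.0093 0.0081 0.0061] q6 -2.15
 pos [0.5325 0.0076 0.1355] shift to axis(units) [ 0.0005  0.011  -0.0001] tilt xy units [-0.0178  0.0057 -0.    ]
```

Call:
{"api": "drive_tool", "payload": {
  "rows": [
    [0,0,0,0,0,0.3,-1],
    [0,0,0,0,0,0,-1]
  ]
}}

```text
clock: 26.15
position: [0.5325, 0.0076, 0.1355]
eef_rot: [[0.221, 0.975, -0.002], [0.975, -0.221, -0.0], [-0.001, -0.002, -1.0]]
force: [-1.5, 1.5, 0.3]
opening: 0.289
```

```bash
python3 -c "
from h import *
avg(12)"
```

```text
clk 26.75 TURN 85.76 deg F [-1.4847  0.3137  0.9184] T [0.133  0.8854 0.1869] +- [0.0077 0.0094 0.01  ] q6 -2.17
 pos [0.5325 0.0076 0.1355] shift to axis(units) [0.0007 0.0107 0.    ] tilt xy units [-0.0178  0.0063 -0.    ]
```

Call:
{"api": "drive_tool", "payload": {
  "rows": [
    [0,0,0,0,0,0.3,-1],
    [0,0,0,0,0,0,-1]
  ]
}}

```text
clock: 26.95
position: [0.5325, 0.0076, 0.1355]
eef_rot: [[0.248, 0.969, -0.002], [0.969, -0.248, -0.0], [-0.001, -0.002, -1.0]]
force: [-1.5, 0.5, 1.6]
opening: 0.285
```

```bash
python3 -c "
from h import *
avg(12,save='r87'); cap('scene','s10')
g=lambda f: cv2.cvtColor(ld(f)['im'],cv2.COLOR_RGB2GRAY).astype(np.float32)
def ecc(a,b,u0,u1,v0,v1):
    A=g(a)[v0:v1,u0:u1];B=g(b)[v0:v1,u0:u1];W=np.eye(2,3,dtype=np.float32)
    c,W=cv2.findTransformECC(A,B,W,cv2.MOTION_TRANSLATION,(3,200,1e-6),None,1); return c,W[:,2]
for b in ['s9','s10']:
  w=-ecc('scene0',b,290,368,285,322)[1]; print(b,w, (w@[.2198,.4164])/.2217)
"
```

```text
clk 27.55 TURN 87.31 deg F [-1.9427  0.3615  0.6718] T [0.1445 0.8913 0.1973] +- [0.0098 0.0111 0.0077] q6 -2.20
 pos [0.5325 0.0076 0.1355] shift to axis(units) [0.0003 0.011  0.0002] tilt xy units [-0.0176  0.0065 -0.    ]
s9 [0.3551 0.4604] 1.2168395029944665
s10 [0.4323 0.6136] 1.581120380341173
```

View pics/r87.png

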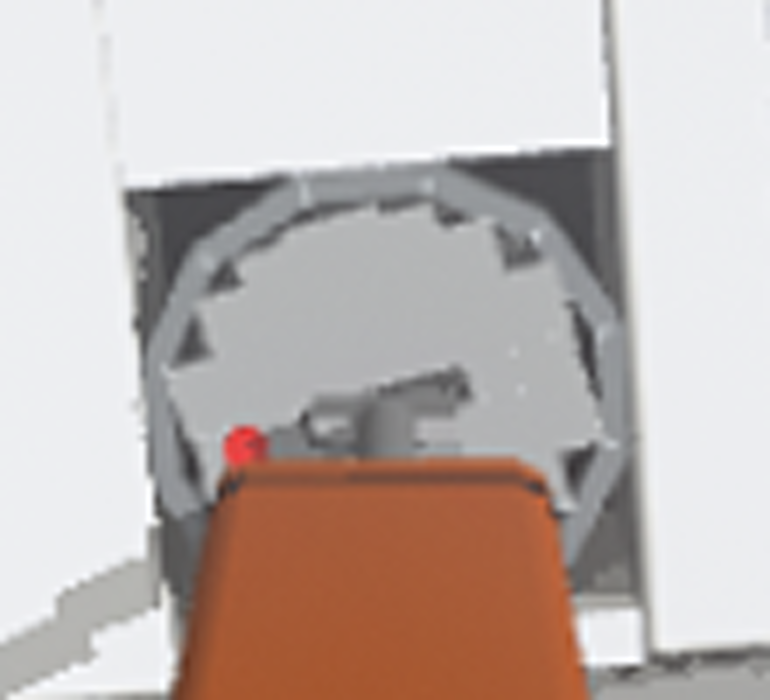

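Call:
{"api": "drive_tool", "payload": {
  "rows": [
    [0,0,0,0,0,0.3,-1],
    [0,0,0,0,0,0,-1]
  ]
}}

```text
clock: 27.8
position: [0.5324, 0.0076, 0.1355]
eef_rot: [[0.274, 0.962, -0.002], [0.962, -0.274, -0.0], [-0.001, -0.002, -1.0]]
force: [-2.4, 1.0, 1.1]
opening: 0.284
```

```bash
python3 -c "
from h import *
avg(14)"
```

```text
clk 28.50 TURN 88.86 deg F [-1.8757  0.2843  0.6164] T [0.1719 0.9266 0.2129] +- [0.0075 0.0066 0.0075] q6 -2.23
 pos [0.5324 0.0076 0.1355] shift to axis(units) [0.0009 0.0115 0.    ] tilt xy units [-0.0178  0.0069  0.    ]
```

Call:
{"api": "drive_tool", "payload": {
  "rows": [
    [0,0,0,0,0,0.4,-1],
    [0,0,0,0,0,0,-1]
  ]
}}

```text
clock: 28.7
position: [0.5325, 0.0076, 0.1355]
eef_rot: [[0.307, 0.952, -0.002], [0.952, -0.307, -0.0], [-0.001, -0.001, -1.0]]
force: [-2.0, 0.5, 0.1]
opening: 0.288
```

```bash
python3 -c "
from h import *
avg(16)"
```

```text
clk 29.50 TURN 90.87 deg F [-1.9807  0.3276  0.7765] T [0.184  0.9551 0.2236] +- [0.0094 0.0058 0.0073] q6 -2.26
 pos [0.5325 0.0076 0.1355] shift to axis(units) [0.001  0.0112 0.0003] tilt xy units [-0.0174  0.0076 -0.    ]
```

Call:
{"api": "drive_tool", "payload": {
  "rows": [
    [0,0,0,0,0,0.4,-1],
    [0,0,0,0,0,0,-1]
  ]
}}

```text
clock: 29.7
position: [0.5324, 0.0076, 0.1355]
eef_rot: [[0.34, 0.941, -0.002], [0.941, -0.34, -0.0], [-0.001, -0.002, -1.0]]
force: [-1.4, -0.2, 0.6]
opening: 0.291
```

```bash
python3 -c "
from h import *
avg(16,save='r92'); cap('scene','s11')
g=lambda f: cv2.cvtColor(ld(f)['im'],cv2.COLOR_RGB2GRAY).astype(np.float32)
def ecc(a,b,u0,u1,v0,v1):
    A=g(a)[v0:v1,u0:u1];B=g(b)[v0:v1,u0:u1];W=np.eye(2,3,dtype=np.float32)
    c,W=cv2.findTransformECC(A,B,W,cv2.MOTION_TRANSLATION,(3,200,1e-6),None,1); return c,W[:,2]
for b in ['s9','s10','s11']:
  w=-ecc('scene0',b,290,368,285,322)[1]; print(b,w, (w@[.2198,.4164])/.2217)
"
```

```text
clk 30.50 TURN 92.88 deg F [-2.107   0.3979  0.8229] T [0.2227 0.9699 0.228 ] +- [0.0077 0.0088 0.0078] q6 -2.30
 pos [0.5324 0.0076 0.1355] shift to axis(units) [0.0019 0.0113 0.0002] tilt xy units [-0.0173  0.0086  0.    ]
s9 [0.3551 0.4604] 1.2168395029944665
s10 [0.4323 0.6136] 1.581120380341173
s11 [0.4947 0.7685] 1.933813707135957
```

```bash
python3 - <<'E'
import cv2,numpy as np
turn=dict(r15=14.55,r25=24.23,r34=34.02,r44=43.93,r55=54.82,r65=64.75,r75=74.68,r80=80.66,r87=87.31,r92=92.88)
for n,t in turn.items():
    im=cv2.imread('pics/'+n+'.png').astype(float); b,g,r=im[...,0],im[...,1],im[...,2]
    w=np.clip(r-np.maximum(g,b)-40,0,None); w[480:]=0; w[:, 400:]=0; w[460:]=0
    w=w/ (w.max()); v,u=np.mgrid[:700,:770]
    print(n,t,'dot',(w*u).sum()/w.sum(),(w*v).sum()/w.sum(),(w>.5).sum())
E
```

```text
r15 14.55 dot 244.6457541021058 443.40550710225364 1083
r25 24.23 dot 244.66848178400102 442.8584208479191 1130
r34 34.02 dot 244.68988629640944 442.5345368967826 1117
r44 43.93 dot 244.499052574108 441.88715675884 1145
r55 54.82 dot 243.26875869214186 444.8239170407983 573
r65 64.75 dot 244.27469412953195 441.8388567740488 1100
r75 74.68 dot 244.7291431497364 439.71328158638903 287
r80 80.66 dot 241.57063675554522 441.2462417591293 479
r87 87.31 dot 242.8714816093939 444.4728112588499 799
r92 92.88 dot 246.07567584948433 445.40374922627996 899
```

View pics/r92.png

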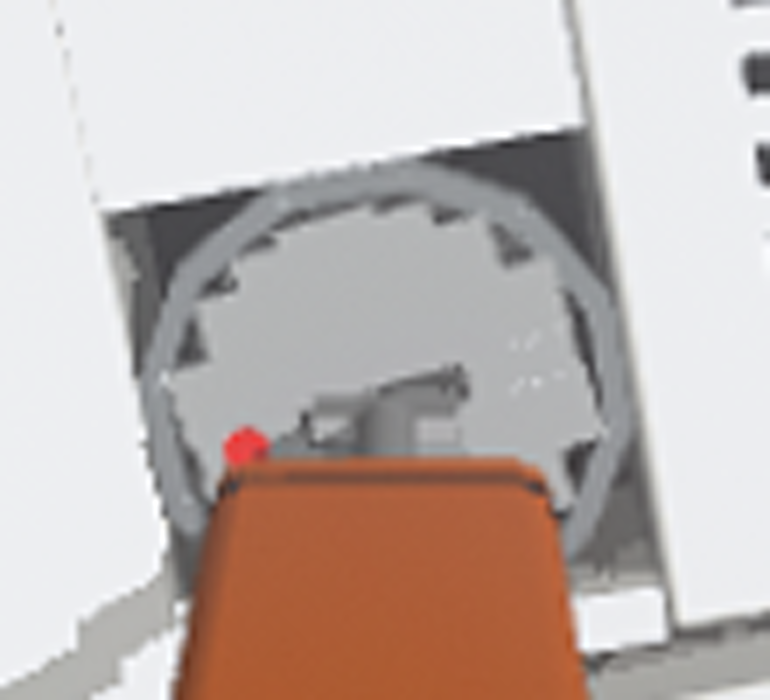

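```bash
python3 - <<'E'
from h import *
g=lambda f: cv2.cvtColor(ld(f)['im'],cv2.COLOR_RGB2GRAY).astype(np.float32)
def ecc(a,b,poly,fs=1):
    M=np.zeros((480,640),np.uint8); P=np.array([( x/6+250, y/6+220) for x,y in poly]).round().astype(np.int32)
    cv2.fillPoly(M,[P],255); x,y,w,h=cv2.boundingRect(P); s=np.s_[y-4:y+h+4,x-4:x+w+4]
    W=np.eye(2,3,dtype=np.float32)
    c,W=cv2.findTransformECC(g(a)[s],g(b)[s],W,cv2.MOTION_TRANSLATION,(3,300,1e-7),M[s].copy(),fs); return c,-W[:,2]
pA=[(300,560),(660,415),(720,480),(700,500),(300,660),(280,620)]   # lower end band
pB=[(330,380),(590,280),(690,440),(680,470),(300,640),(300,560)]
pC=[(205,440),(250,440),(310,600),(300,650),(270,610)]
pH=[(390,70),(520,50),(610,220),(450,200)]
d=np.array([.2198,.4164]);
for b in ['s3','s4','s9','s10','s11']:
    for n,p in [('A',pA),('B',pB),('H',pH)]:
        try:
            c,w=ecc('scene0',b,p); print(b,n,round(c,3),w,'mm',w@d/(d@d))
        except Exception as e: print(b,n,'err')
E
```

```text
s3 A 0.98 [-0.0443 -0.0045] mm -0.052468519360248475
s3 B 0.901 [-0.066  -0.0544] mm -0.16751463125051233
s3 H 0.911 [-2.6372  1.2452] mm -0.27580242690469803
s4 A 0.963 [-0.053   0.0495] mm 0.0404871975987197
s4 B 0.917 [-0.019   0.0375] mm 0.0515275914947481
s4 H 0.876 [-1.7746  0.5774] mm -0.674990622680179
s9 A 0.951 [0.2545 0.4927] mm 1.177679229578777
s9 B 0.898 [0.3924 0.4469] mm 1.228292018075516
s9 H 0.829 [-1.3979  0.2148] mm -0.982402266288422
s10 A 0.947 [0.2932 0.6423] mm 1.4970254188787282
s10 B 0.896 [0.4056 0.4301] mm 1.2100468072214117
s10 H 0.816 [-1.5355  0.3009] mm -0.9571448630059283
s11 A 0.944 [0.342  0.8392] mm 1.915301410011558
s11 B 0.896 [0.4215 0.5859] mm 1.51832167928296
s11 H 0.826 [-1.9167  0.9389] mm -0.1368773877159616
```

Torque is +0.09 to +0.11 N m over free turning, and the images show a draw of about 1.9 mm, though the torque slope is gentle. I'll go on in 1° steps.

Call:
{"api": "drive_tool", "payload": {
  "rows": [
    [0,0,0,0,0,0.25,-1],
    [0,0,0,0,0,0,-1]
  ]
}}

```text
clock: 30.75
position: [0.5325, 0.0076, 0.1355]
eef_rot: [[0.361, 0.932, -0.002], [0.932, -0.361, -0.0], [-0.001, -0.001, -1.0]]
force: [-1.8, 0.5, 0.9]
opening: 0.28
```

```bash
python3 -c "
from h import *
avg(16)"
```

```text
clk 31.55 TURN 94.17 deg F [-2.2014  0.4247  0.7069] T [0.2371 0.994  0.2447] +- [0.0079 0.008  0.0079] q6 -2.32
 pos [0.5325 0.0076 0.1355] shift to axis(units) [ 0.0016  0.0109 -0.0004] tilt xy units [-0.0172  0.0086  0.    ]
```

The torque is 0.245 N m, about +0.11 to +0.13 over free turning, which is the stated snug point. The cam angle is about 1.45 to 1.57 rad, at the end of the stated snug range, so I stop tightening here. I'll unload the blade by turning back about 9° within the play and then withdraw.

Call:
{"api": "drive_tool", "payload": {
  "rows": [
    [0,0,0,0,0,-1,-1],
    [0,0,0,0,0,0,-1],
    [0,0,0,0,0,-0.8,-1],
    [0,0,0,0,0,0,-1]
  ]
}}

```text
clock: 31.95
position: [0.5325, 0.0076, 0.1354]
eef_rot: [[0.212, 0.977, -0.002], [0.977, -0.212, 0.0], [-0.0, -0.002, -1.0]]
force: [-2.5, 0.2, 0.4]
opening: 0.29
```

```bash
python3 -c "
from h import *
avg(8,save='b1'); cap('scene','s12')"
```

```text
clk 32.35 TURN 85.24 deg F [-1.7389  0.2939  0.5238] T [0.1687 0.8624 0.0241] +- [0.0125 0.0137 0.0146] q6 -2.17
 pos [0.5325 0.0076 0.1355] shift to axis(units) [-0.0006  0.0101 -0.0005] tilt xy units [-0.0169  0.0033 -0.    ]
```

View pics/b1.png

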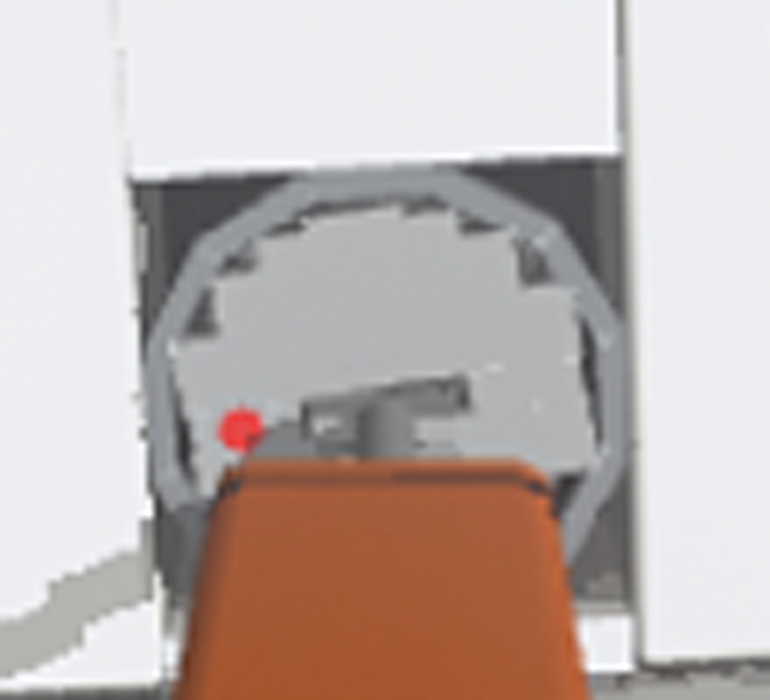

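```bash
cat > dot.py <<'E'
from h import *
def cen(n):
    im=cv2.imread('pics/'+n+'.png').astype(float); b,g,r=im[...,0],im[...,1],im[...,2]
    m=((r-np.maximum(g,b)>45)&(g-b<25)).astype(np.uint8); m[:,330:]=0
    k,l,st,c=cv2.connectedComponentsWithStats(m); i=1+np.argmax(st[1:,4]); 
    pts=np.argwhere(l==i)[:,::-1].astype(np.float32)
    (x,y),rad=cv2.minEnclosingCircle(pts); return (x,y),rad,st[i],c[i]
Ct=np.array([.0003,-.0727,-.1746]); Rc=np.array([[1,0,0],[0,.9597,-.281],[0,.281,.9597]])
K=ld('w4')['K']
def tool(u,v,z):
    x=(u-K[0,2])/K[0,0];y=(v-K[1,2])/K[1,1];r=np.hypot(x,y)
    d=Rc.T@np.array([x/r*np.sin(r),y/r*np.sin(r),np.cos(r)]); return Ct+d*(z-Ct[2])/d[2]
def bearing(n,turn,tz=.1355):
    (x,y),rad,st,c=cen(n)
    P=tool(*cr(x,y,7,270,180),tz-.065)*1000; Q=P[:2]-A
    P2=tool(*cr(c[0],c[1],7,270,180),tz-.065)*1000-np.r_[A,0]
    lag=np.degrees(np.arctan2(-Q[1],-Q[0])); lag2=np.degrees(np.arctan2(-P2[1],-P2[0]))
    # dot sits on -x tool side; tool +z rotation is clockwise from above
    print(n,'turn',turn,'dot',(round(x),round(y)),'r%.1f'%rad,'rad mm %.1f'%np.hypot(*Q),'dotang %.1f (centroid %.1f)'%(lag,lag2),'cam = turn + ang: %.1f / %.1f'%(turn+lag,turn+lag2))
A=np.array([1.5,-.45])
if __name__=='__main__':
    bearing('cw8',0,.1344)
    for n,t in dict(r15=14.55,r25=24.23,r34=34.02,r44=43.93,r55=54.82,r65=64.75,r75=74.68,r80=80.66,r87=87.31,r92=92.88,b1=85.24).items(): bearing(n,t)
E
python3 dot.py
```

```text
cw8 turn 0 dot (239, 420) r24.5 rad mm 14.8 dotang 2.1 (centroid 1.9) cam = turn + ang: 2.1 / 1.9
r15 turn 14.55 dot (245, 448) r25.5 rad mm 14.5 dotang -10.6 (centroid -10.1) cam = turn + ang: 4.0 / 4.5
r25 turn 24.23 dot (245, 446) r26.3 rad mm 14.4 dotang -9.9 (centroid -9.7) cam = turn + ang: 14.4 / 14.5
r34 turn 34.02 dot (267, 659) r73.6 rad mm 27.9 dotang -63.8 (centroid -64.1) cam = turn + ang: -29.7 / -30.1
r44 turn 43.93 dot (265, 634) r91.3 rad mm 25.6 dotang -60.7 (centroid -62.5) cam = turn + ang: -16.7 / -18.6
r55 turn 54.82 dot (259, 596) r124.9 rad mm 22.4 dotang -54.3 (centroid -58.6) cam = turn + ang: 0.6 / -3.8
r65 turn 64.75 dot (254, 594) r128.3 rad mm 22.6 dotang -53.2 (centroid -46.6) cam = turn + ang: 11.6 / 18.2
r75 turn 74.68 dot (254, 592) r130.3 rad mm 22.4 dotang -52.7 (centroid -43.8) cam = turn + ang: 21.9 / 30.8
r80 turn 80.66 dot (226, 563) r144.1 rad mm 22.0 dotang -42.0 (centroid -34.1) cam = turn + ang: 38.7 / 46.6
r87 turn 87.31 dot (217, 562) r142.0 rad mm 22.6 dotang -40.4 (centroid -33.0) cam = turn + ang: 46.9 / 54.3
r92 turn 92.88 dot (223, 565) r141.5 rad mm 22.3 dotang -41.9 (centroid -32.7) cam = turn + ang: 51.0 / 60.1
b1 turn 85.24 dot (254, 586) r135.5 rad mm 22.0 dotang -51.6 (centroid -40.2) cam = turn + ang: 33.6 / 45.1
```

```bash
cat > dot2.py <<'E'
from dot import *
import dot
def cen(n):
    im=cv2.imread('pics/'+n+'.png').astype(float); b,g,r=im[...,0],im[...,1],im[...,2]
    m=((r-np.maximum(g,b)>.3*r)).astype(np.uint8); m[:,300:]=0; m[460:]=0
    k,l,st,c=cv2.connectedComponentsWithStats(m); i=1+np.argmax(st[1:,4]); s=st[i]
    return ((s[0]+s[2]/2, s[1]+22.),22,s,c[i])
dot.cen=cen
if __name__=='__main__':
    bearing('cw8',0,.1344)
    for n,t in dict(r15=14.55,r25=24.23,r34=34.02,r44=43.93,r55=54.82,r65=64.75,r75=74.68,r80=80.66,r87=87.31,r92=92.88,b1=85.24).items(): bearing(n,t); print(cen(n)[2])
E
python3 dot2.py
```

```text
cw8 turn 0 dot (240, 419) r22.0 rad mm 14.7 dotang 2.4 (centroid 1.9) cam = turn + ang: 2.4 / 1.9
r15 turn 14.55 dot (246, 445) r22.0 rad mm 14.3 dotang -9.5 (centroid -8.6) cam = turn + ang: 5.0 / 5.9
[ 222  423   48   37 1427]
r25 turn 24.23 dot (246, 443) r22.0 rad mm 14.4 dotang -8.7 (centroid -8.3) cam = turn + ang: 15.5 / 15.9
[ 222  421   47   39 1459]
r34 turn 34.02 dot (246, 443) r22.0 rad mm 14.4 dotang -8.7 (centroid -8.3) cam = turn + ang: 25.3 / 25.8
[ 222  421   47   39 1457]
r44 turn 43.93 dot (246, 442) r22.0 rad mm 14.3 dotang -8.3 (centroid -7.8) cam = turn + ang: 35.6 / 36.2
[ 222  420   47   40 1536]
r55 turn 54.82 dot (245, 442) r22.0 rad mm 14.4 dotang -8.3 (centroid -7.9) cam = turn + ang: 46.6 / 47.0
[ 222  420   46   40 1516]
r65 turn 64.75 dot (246, 442) r22.0 rad mm 14.3 dotang -8.3 (centroid -7.8) cam = turn + ang: 56.5 / 57.0
[ 223  420   45   40 1501]
r75 turn 74.68 dot (246, 443) r22.0 rad mm 14.4 dotang -8.7 (centroid -8.2) cam = turn + ang: 66.0 / 66.5
[ 223  421   45   39 1452]
r80 turn 80.66 dot (245, 443) r22.0 rad mm 14.4 dotang -8.7 (centroid -8.4) cam = turn + ang: 72.0 / 72.3
[ 222  421   46   39 1414]
r87 turn 87.31 dot (247, 447) r22.0 rad mm 14.3 dotang -10.4 (centroid -9.2) cam = turn + ang: 76.9 / 78.1
[ 223  425   48   35 1360]
r92 turn 92.88 dot (248, 449) r22.0 rad mm 14.3 dotang -11.3 (centroid -9.6) cam = turn + ang: 81.6 / 83.2
[ 223  427   49   33 1301]
b1 turn 85.24 dot (242, 430) r22.0 rad mm 14.6 dotang -3.3 (centroid -3.3) cam = turn + ang: 82.0 / 81.9
[ 217  408   49   47 1668]
```

The red dot shows the cam stayed put when I backed off (82° against 82 to 83° before). The remaining torque is about 0.02 N m, so the blade is free. Lifting out.

Call:
{"api": "drive_tool", "payload": {
  "rows": [
    [0,0,-0.08,0,0,0,-1],
    [0,0,-0.08,0,0,0,-1],
    [0,0,-0.2,0,0,0,-1],
    [0,0,-0.4,0,0,0,-1],
    [0,0,-0.4,0,0,0,-1]
  ]
}}

```text
clock: 32.9
position: [0.5326, 0.0074, 0.1948]
eef_rot: [[0.212, 0.977, -0.003], [0.977, -0.212, -0.001], [-0.002, -0.003, -1.0]]
force: [-0.5, 0.1, -0.5]
opening: 0.289
```

Call:
{"api": "drive_tool", "payload": {
  "rows": [
    [0,0,-0.4,0,0,0,-1],
    [0,0,-0.4,0,0,0,-1],
    [0,0,0,0,0,0,-1]
  ]
}}

```text
clock: 33.2
position: [0.5355, 0.0077, 0.2426]
eef_rot: [[0.212, 0.977, 0.006], [0.977, -0.212, 0.0], [0.002, 0.006, -1.0]]
force: [-0.3, 0.3, -0.5]
opening: 0.287
```

```bash
python3 -c "
from h import *
go([.4906,-.2036,.235],-169.1); cap('wrist','w13'); cap('scene','s13')
crop('scene0',250,380,220,345,6,'x'); crop('s13',250,380,220,345,6,'cs13')"
```

```text
clk 33.2 pos [0.5355 0.0077 0.2426] yaw 77.78499560547446 q [ 0.382   0.0968 -0.2287  0.0018 -1.2398 -2.1666] open 0.287 F [-0.3338  0.2755 -0.5043] T [ 0.0566 -0.0086 -0.0024]
shift units [-4.3197  0.0151  0.1445] mm [-215.9858    0.7569    7.2256]
turn units(5deg) [  0.0601   0.0504 -22.623 ]
```

View pics/w13.png

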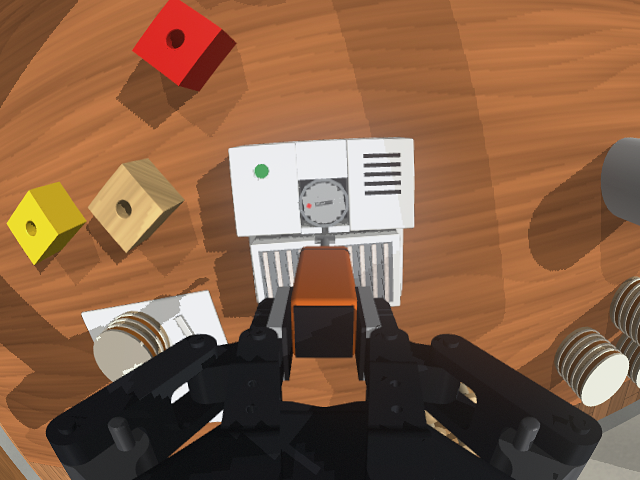

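The blade is out and clear. The cam at (323,203) is turned with its dot at (310,206), pointing left. I'll check the final cassette draw by vision.

```bash
python3 - <<'E'
from h import *
g=lambda f: cv2.cvtColor(ld(f)['im'],cv2.COLOR_RGB2GRAY).astype(np.float32)
def ecc(a,b,poly,fs=1):
    M=np.zeros((480,640),np.uint8); P=np.array([( x/6+250, y/6+220) for x,y in poly]).round().astype(np.int32)
    cv2.fillPoly(M,[P],255); x,y,w,h=cv2.boundingRect(P); s=np.s_[y-4:y+h+4,x-4:x+w+4]
    W=np.eye(2,3,dtype=np.float32)
    c,W=cv2.findTransformECC(g(a)[s],g(b)[s],W,cv2.MOTION_TRANSLATION,(3,300,1e-7),M[s].copy(),fs); return c,-W[:,2]
pA=[(300,560),(660,415),(720,480),(700,500),(300,660),(280,620)]
d=np.array([.2198,.4164])
for a in ['scene0','s3','s4']:
  for b in ['s9','s10','s11','s12','s13']:
    c,w=ecc(a,b,pA); print(a,b,round(c,3),w,'mm',w@d/(d@d))
E
```

```text
scene0 s9 0.951 [0.2545 0.4927] mm 1.177679229578777
scene0 s10 0.947 [0.2932 0.6423] mm 1.4970254188787282
scene0 s11 0.944 [0.342  0.8392] mm 1.915301410011558
scene0 s12 0.945 [0.3493 0.8902] mm 2.0182388579384996
scene0 s13 0.938 [0.3721 0.8722] mm 2.0070336991949422
s3 s9 0.955 [0.256 0.49 ] mm 1.1740608351446167
s3 s10 0.95 [0.3306 0.6507] mm 1.5498582755957258
s3 s11 0.949 [0.3854 0.8072] mm 1.8982860344740229
s3 s12 0.949 [0.3877 0.8956] mm 2.0665957874675587
s3 s13 0.955 [0.3764 0.8845] mm 2.0344230487331263
s4 s9 0.963 [0.3163 0.4626] mm 1.182455829360741
s4 s10 0.96 [0.3379 0.5844] mm 1.4325627585346674
s4 s11 0.956 [0.3953 0.7635] mm 1.8258594699741773
s4 s12 0.96 [0.4352 0.8149] mm 1.9620638086798161
s4 s13 0.962 [0.3993 0.8154] mm 1.9274663655459081
```

The draw is about 2.0 mm and did not spring back on unloading, so the cassette is held. The hole is round and the handle square, so the driver can go back at the present yaw. Now to the stand.

Call:
{"api": "drive_tool", "payload": {
  "rows": [
    [-0.8,0,0,0.06,0.05,0,-1],
    [-0.8,0,0,0,0,0,-1],
    [-0.8,0,0,0,0,0,-1],
    [-0.8,0,0,0,0,0,-1],
    [-0.8,0,0,0,0,0,-1]
  ]
}}

```text
clock: 33.8
position: [0.4897, -0.1894, 0.2345]
eef_rot: [[0.204, 0.979, -0.008], [0.979, -0.204, 0.007], [0.005, -0.009, -1.0]]
force: [1.6, -1.4, -1.1]
opening: 0.29
```

```bash
python3 -c "
from h import *
go([.4902,-.2036,.165],77.8)"
```

```text
clk 33.8 pos [ 0.4897 -0.1894  0.2345] yaw 78.22305709367548 q [-0.0007  0.0941 -0.2465 -0.0071 -1.238  -1.7733] open 0.29 F [ 1.6286 -1.3821 -1.0802] T [ 0.0074 -0.1346 -0.067 ]
shift units [-0.2834  0.0794  1.3882] mm [-14.1722   3.9704  69.4115]
turn units(5deg) [-0.1032 -0.0569  0.0849]
```

Call:
{"api": "drive_tool", "payload": {
  "rows": [
    [-0.28,0.08,0,-0.1,-0.06,0.08,-1],
    [0,0,0.4,0,0,0,-1],
    [0,0,0.5,0,0,0,-1],
    [0,0,0,0,0,0,-1],
    [0,0,0,0,0,0,-1]
  ]
}}

```text
clock: 34.3
position: [0.4876, -0.2092, 0.1854]
eef_rot: [[0.219, 0.976, -0.005], [0.976, -0.219, -0.001], [-0.002, -0.005, -1.0]]
force: [-0.4, -0.4, -0.1]
opening: 0.287
```

```bash
python3 -c "
from h import *
go([.4902,-.2036,.165],77.8)"
```

```text
clk 34.3 pos [ 0.4876 -0.2092  0.1854] yaw 77.36968663348402 q [-0.0346  0.1326 -0.3202  0.001  -1.1227 -1.7571] open 0.287 F [-0.4297 -0.4185 -0.0893] T [ 0.0139 -0.0521  0.0114]
shift units [0.1207 0.0281 0.407 ] mm [ 6.037   1.4069 20.3499]
turn units(5deg) [-0.0517  0.02   -0.0861]
```

Call:
{"api": "drive_tool", "payload": {
  "rows": [
    [0.12,0.03,0,-0.05,0.02,0,-1],
    [0,0,0.3,0,0,0,-1],
    [0,0,0,0,0,0,-1],
    [0,0,0,0,0,0,-1]
  ]
}}

```text
clock: 34.7
position: [0.4935, -0.2021, 0.174]
eef_rot: [[0.217, 0.976, 0.005], [0.976, -0.217, -0.001], [0.0, 0.006, -1.0]]
force: [-0.8, 0.5, -0.6]
opening: 0.285
```

```bash
python3 -c "
from h import *
go([.4902,-.2036,.155],77.4); cap('wrist','w14'); crop('w14',270,380,160,270,7,'cw14');cap('scene','s14');crop('s14',150,260,230,340,7,'cs14')"
```

```text
clk 34.7 pos [ 0.4935 -0.2021  0.174 ] yaw 77.49468610400737 q [-0.0199  0.1395 -0.3393  0.0011 -1.0865 -1.7696] open 0.285 F [-0.8154  0.5322 -0.5954] T [0.0026 0.0056 0.0165]
shift units [-0.0444 -0.0607  0.3805] mm [-2.2223 -3.0347 19.0232]
turn units(5deg) [ 0.0638 -0.0017  0.0189]
```

View pics/cw14.png

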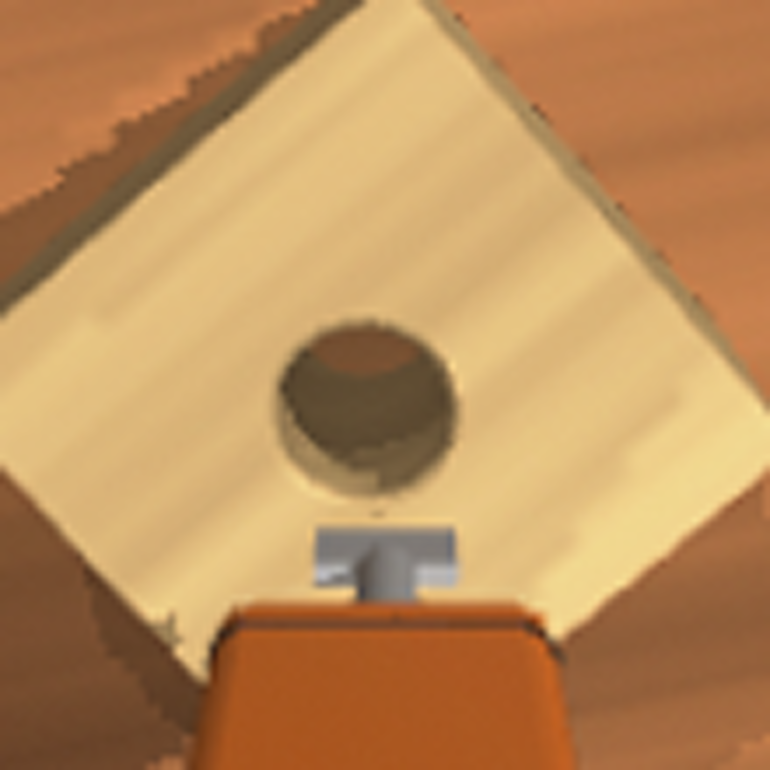

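View pics/cs14.png

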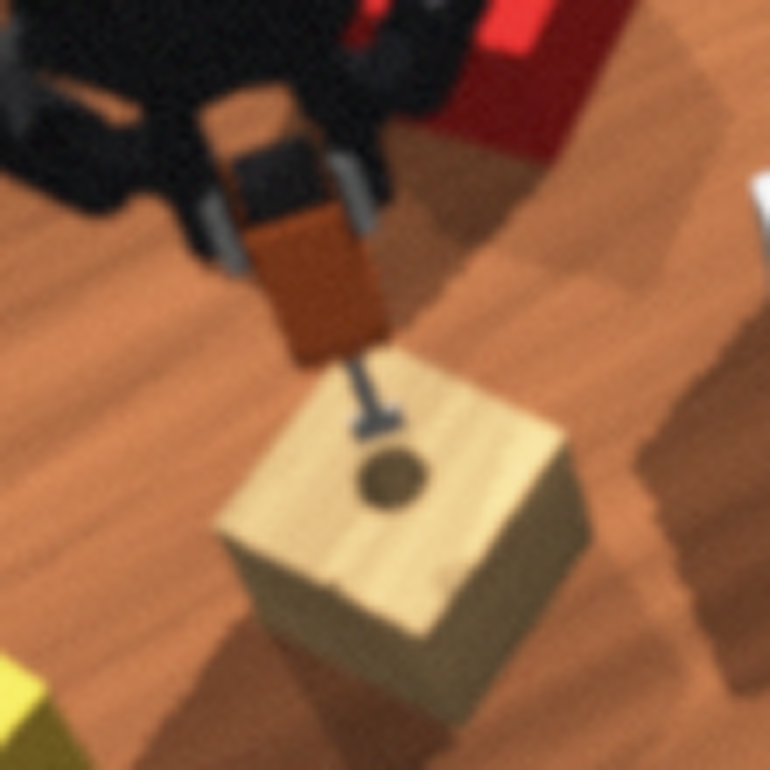

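Wrist crop: the hole centre is at (368,407) and the blade tip edge at (386,527). I'll compute the offset.

```bash
python3 -c "
from h import *
rel('w14',(386,527),(368,407),7,270,160); go([.4902,-.2036,.155],77.4)"
```

```text
tip [ 0.0709 -0.4473 75.1925] slot [ -1.844   -6.2211 108.7233] diff mm [-1.915  -5.7739 33.5308]
clk 34.8 pos [ 0.4932 -0.2021  0.1738] yaw 77.47621464546573 q [-0.0203  0.1396 -0.3398  0.0007 -1.0863 -1.7694] open 0.285 F [-0.0238 -0.1962 -1.7449] T [ 0.0309 -0.0254  0.0067]
shift units [-0.0432 -0.0544  0.3748] mm [-2.1583 -2.7217 18.7401]
turn units(5deg) [ 0.0595 -0.0052  0.0152]
```

Call:
{"api": "drive_tool", "payload": {
  "rows": [
    [-0.04,-0.08,0,0.06,0,0,-1],
    [0,0,0.2,0,0,0,-1],
    [0,0,0.2,0,0,0,-1],
    [0,0,0,0,0,0,-1],
    [0,0,0,0,0,0,-1]
  ]
}}

```text
clock: 35.3
position: [0.4889, -0.2033, 0.1531]
eef_rot: [[0.217, 0.976, 0.001], [0.976, -0.217, 0.0], [0.001, 0.001, -1.0]]
force: [-0.6, -0.3, -0.8]
opening: 0.293
```

```bash
python3 -c "
from h import *
go([.4902,-.2036,.155],77.4); cap('wrist','w15'); crop('w15',270,380,160,270,7,'cw15')"
```

```text
clk 35.3 pos [ 0.4889 -0.2033  0.1531] yaw 77.47024997688622 q [-0.0237  0.154  -0.3724 -0.0005 -1.0432 -1.7655] open 0.293 F [-0.5874 -0.3136 -0.8391] T [ 0.0095 -0.0024  0.0289]
shift units [-0.0003  0.0276 -0.0371] mm [-0.0162  1.3799 -1.8558]
turn units(5deg) [ 0.0121 -0.0073  0.014 ]
```

View pics/cw15.png

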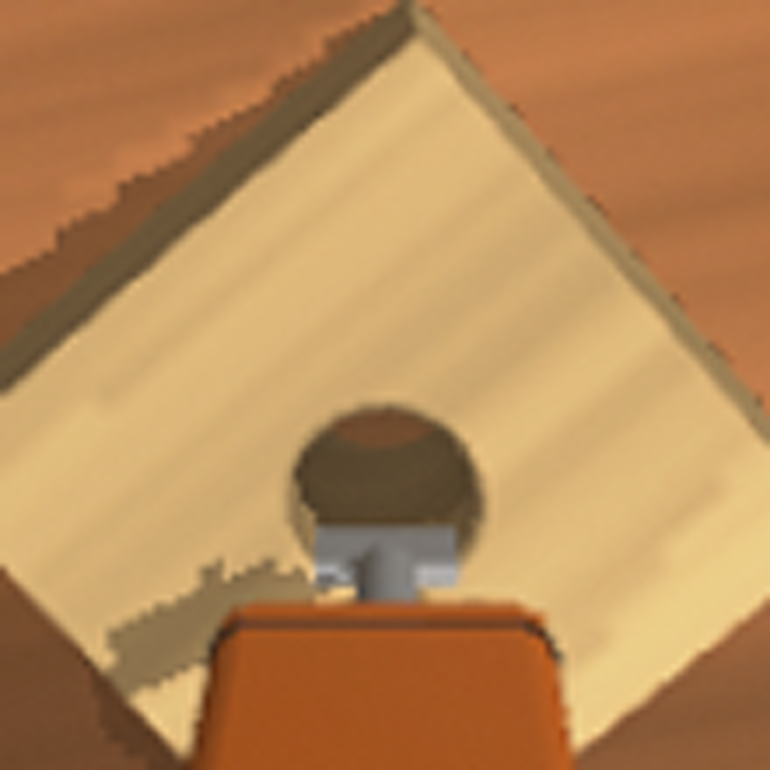

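```bash
python3 -c "
from h import *
rel('w15',(386,526),(386,497),7,270,160);go([.4902,-.2036,.12],77.4)"
```

```text
tip [-0.0321 -0.7567 75.1986] slot [ 0.0114 -1.5198 88.0389] diff mm [ 0.0435 -0.7631 12.8403]
clk 35.35 pos [ 0.4887 -0.2032  0.153 ] yaw 77.46752412923165 q [-0.0237  0.1541 -0.3726 -0.0007 -1.0433 -1.7654] open 0.286 F [ 0.7844  0.2224 -1.354 ] T [0.0097 0.0304 0.0072]
shift units [-0.0013  0.0302  0.6608] mm [-0.0667  1.5088 33.041 ]
turn units(5deg) [ 0.0085 -0.0084  0.0135]
```

Call:
{"api": "drive_tool", "payload": {
  "rows": [
    [0,0,0.15,0,0,0,-1],
    [0,0,0,0,0,0,-1],
    [0,0,0.15,0,0,0,-1],
    [0,0,0,0,0,0,-1]
  ]
}}

```text
clock: 35.75
position: [0.4889, -0.2033, 0.1368]
eef_rot: [[0.217, 0.976, 0.001], [0.976, -0.217, 0.001], [0.001, 0.001, -1.0]]
force: [-0.3, 0.5, -2.1]
opening: 0.289
```

```bash
python3 -c "
from h import *
go([.4890,-.2034,.0802],77.4); cap('wrist','w16'); crop('w16',270,380,160,270,7,'cw16')"
```

```text
clk 35.75 pos [ 0.4889 -0.2033  0.1368] yaw 77.45934546708078 q [-0.0238  0.1694 -0.3945 -0.0007 -1.0059 -1.7655] open 0.289 F [-0.2504  0.5307 -2.0989] T [0.0374 0.0039 0.0231]
shift units [-0.003   0.0021  1.1322] mm [-0.1485  0.1043 56.6112]
turn units(5deg) [ 0.01   -0.0088  0.0119]
```

View pics/cw16.png

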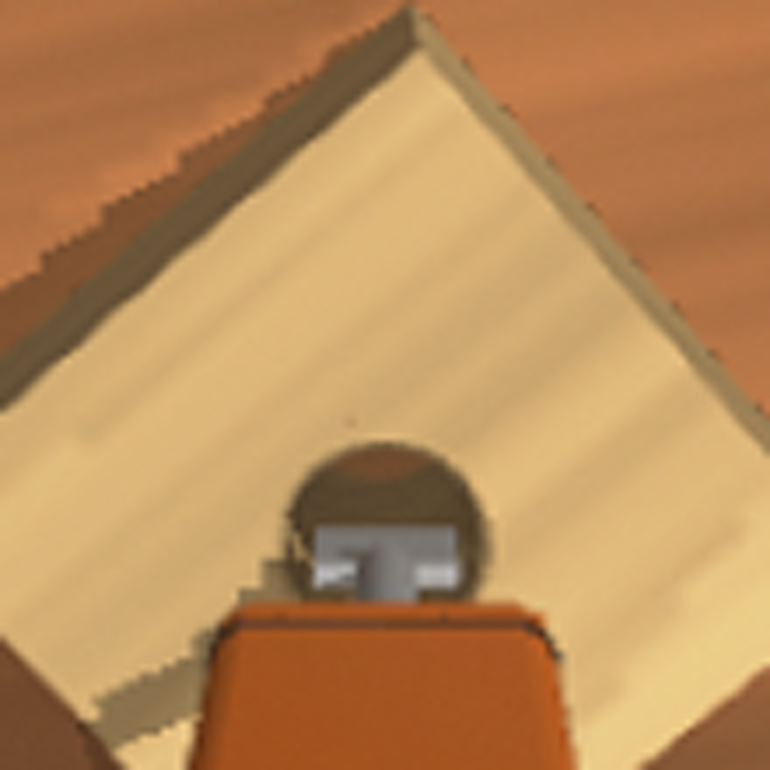

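The blade is centred in the hole: hole about (387,540), blade about (386,537). Continuing down.

Call:
{"api": "drive_tool", "payload": {
  "rows": [
    [0,0,0.2,0,0,0,-1],
    [0,0,0,0,0,0,-1],
    [0,0,0.2,0,0,0,-1],
    [0,0,0,0,0,0,-1]
  ]
}}

```text
clock: 36.2
position: [0.4895, -0.2034, 0.1159]
eef_rot: [[0.217, 0.976, 0.002], [0.976, -0.217, 0.0], [0.001, 0.002, -1.0]]
force: [0.1, 0.3, -0.9]
opening: 0.283
```

Call:
{"api": "drive_tool", "payload": {
  "rows": [
    [0,0,0.2,0,0,0,-1],
    [0,0,0,0,0,0,-1],
    [0,0,0.2,0,0,0,-1],
    [0,0,0,0,0,0,-1]
  ]
}}

```text
clock: 36.6
position: [0.4895, -0.2034, 0.0939]
eef_rot: [[0.217, 0.976, 0.002], [0.976, -0.217, 0.0], [0.001, 0.002, -1.0]]
force: [-0.8, -0.5, -1.1]
opening: 0.286
```

```bash
python3 -c "
from h import *
go([.4889,-.2034,.0802],77.4)"
```

```text
clk 36.6 pos [ 0.4895 -0.2034  0.0939] yaw 77.47472482222506 q [-0.0237  0.2147 -0.4488 -0.0003 -0.9052 -1.7655] open 0.286 F [-0.791  -0.478  -1.0575] T [ 0.053   0.0982 -0.0249]
shift units [-0.0034 -0.0125  0.2738] mm [-0.1712 -0.625  13.6888]
turn units(5deg) [ 0.0224 -0.0073  0.0149]
```

Call:
{"api": "drive_tool", "payload": {
  "rows": [
    [0,-0.01,0.12,0.02,0,0,-1],
    [0,0,0,0,0,0,-1],
    [0,0,0.1,0,0,0,-1],
    [0,0,0,0,0,0,-1]
  ]
}}

```text
clock: 37.0
position: [0.4892, -0.2033, 0.082]
eef_rot: [[0.217, 0.976, 0.0], [0.976, -0.217, 0.0], [0.0, 0.0, -1.0]]
force: [-0.3, -0.3, -0.4]
opening: 0.284
```

```bash
python3 -c "
from h import *
go([.4889,-.2034,.0802],77.4)"
```

```text
clk 37.0 pos [ 0.4892 -0.2033  0.082 ] yaw 77.48347726637115 q [-0.0238  0.2291 -0.462  -0.0006 -0.8794 -1.7651] open 0.284 F [-0.305  -0.3215 -0.4454] T [-0.0332 -0.0008  0.0135]
shift units [-0.0028 -0.0051  0.0355] mm [-0.1402 -0.257   1.7774]
turn units(5deg) [ 0.002  -0.0056  0.0167]
```

Call:
{"api": "drive_tool", "payload": {
  "rows": [
    [0,0,0.03,0,0,0,-1],
    [0,0,0,0,0,0,-1],
    [0,0,0.03,0,0,0,-1],
    [0,0,0,0,0,0,-1]
  ]
}}

```text
clock: 37.4
position: [0.4903, -0.2036, 0.0806]
eef_rot: [[0.216, 0.976, 0.003], [0.976, -0.216, -0.0], [0.0, 0.003, -1.0]]
force: [-1.2, -0.7, -1.3]
opening: 0.286
```

```bash
python3 -c "
from h import *
go([.4889,-.2034,.0802],77.4)"
```

```text
clk 37.4 pos [ 0.4903 -0.2036  0.0806] yaw 77.53210563177758 q [-0.0236  0.231  -0.4637  0.0005 -0.8735 -1.7651] open 0.286 F [-1.1628 -0.7454 -1.2713] T [0.0375 0.0575 0.0354]
shift units [-0.0028 -0.029   0.0086] mm [-0.1383 -1.4504  0.4281]
turn units(5deg) [ 0.0301 -0.0017  0.0264]
```

Call:
{"api": "drive_tool", "payload": {
  "rows": [
    [0,0,0.01,0,0,0,-1],
    [0,0,0,0,0,0,-0.2],
    [0,0,0,0,0,0,0.2],
    [0,0,0,0,0,0,1],
    [0,0,0,0,0,0,1]
  ]
}}

```text
clock: 37.9
position: [0.4909, -0.2037, 0.0805]
eef_rot: [[0.216, 0.976, 0.004], [0.976, -0.216, -0.001], [0.0, 0.004, -1.0]]
force: [0.3, 1.3, 0.7]
opening: 0.887
```

Call:
{"api": "drive_tool", "payload": {
  "rows": [
    [0,0,0,0,0,0,1],
    [0,0,0,0,0,0,1],
    [0,0,0,0,0,0,1]
  ]
}}

```text
clock: 38.2
position: [0.4909, -0.2037, 0.0804]
eef_rot: [[0.216, 0.976, 0.004], [0.976, -0.216, -0.001], [0.0, 0.004, -1.0]]
force: [0.6, -0.1, 0.1]
opening: 1.001
```

```bash
python3 -c "
from h import *
go([.4889,-.2034,.2],77.4); cap('wrist','w17')"
```

```text
clk 38.2 pos [ 0.4909 -0.2037  0.0804] yaw 77.53978201397548 q [-0.0237  0.2314 -0.4639  0.0008 -0.8716 -1.7651] open 1.001 F [ 0.6488 -0.1383  0.121 ] T [0.0529 0.035  0.0186]
shift units [-0.0018 -0.0319 -2.392 ] mm [  -0.0876   -1.5932 -119.6002]
turn units(5deg) [ 0.0449 -0.0015  0.028 ]
```

View pics/w17.png

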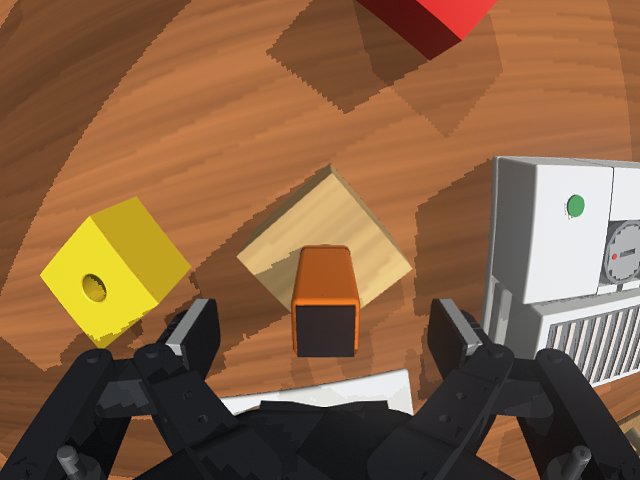

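Released. The driver stands in the block with its handle top at (325,330), between the open jaws at columns 217 and 430. Retracting upward.

Call:
{"api": "drive_tool", "payload": {
  "rows": [
    [0,0,-0.3,0,0,0,1],
    [0,0,-0.4,0,0,0,1],
    [0,0,-0.5,0,0,0,1],
    [0,0,-0.6,0,0,0,1],
    [0,0,-0.6,0,0,0,1]
  ]
}}

```text
clock: 38.75
position: [0.487, -0.2032, 0.1994]
eef_rot: [[0.217, 0.976, -0.007], [0.976, -0.217, 0.001], [-0.001, -0.007, -1.0]]
force: [1.3, -0.5, 0.6]
opening: 1.002
```

Call:
{"api": "drive_tool", "payload": {
  "rows": [
    [0,0,-0.6,0,0,0,1],
    [0,0,-0.4,0,0,0,1],
    [0,0,0,0,0,0,1]
  ]
}}

```text
clock: 39.05
position: [0.489, -0.2037, 0.2562]
eef_rot: [[0.216, 0.976, 0.001], [0.976, -0.216, -0.001], [-0.001, 0.001, -1.0]]
force: [-0.2, -0.1, -0.2]
opening: 1.001
```

```bash
python3 -c "
from h import *
cap('wrist','w18');cap('scene','s18')
go([.4889,-.2034,.2],77.4)
for f,P in [('w18',wcloud('w18')),('s18',cloud('s18'))]:
    P=P.reshape(-1,3)
    m=(abs(P[:,0]-.49)<.03)&(abs(P[:,1]+.2)<.03)&(P[:,2]>.125)&(P[:,2]<.15)
    q=P[m]; print(f,len(q),cv2.minAreaRect(q[:,:2].astype(np.float32)*1000),np.median(q[:,2]))
    A=np.c_[q[:,:2],np.ones(len(q))]; 
    co=np.linalg.lstsq(A,q[:,2],rcond=None)[0]; print('top slope',co[:2])
    m=(abs(P[:,0]-.49)<.06)&(abs(P[:,1]+.2)<.06)&(P[:,2]>.058)&(P[:,2]<.072); print('stand',cv2.minAreaRect(P[m][:,:2].astype(np.float32)*1000))
"
```

```text
clk 39.15 pos [ 0.4877 -0.2033  0.2534] yaw 77.49964236475726 q [-0.0237  0.085  -0.2166 -0.0004 -1.2726 -1.7651] open 1.0 F [-0.5085  0.3934 -1.9822] T [0.0183 0.054  0.0119]
shift units [0.0028 0.0285 1.067 ] mm [ 0.1392  1.424  53.35  ]
turn units(5deg) [-0.0388  0.0027  0.0199]
w18 962 ((489.1790771484375, -203.4859619140625), (25.24323844909668, 25.591333389282227), 77.76228332519531) 0.1349813349038906
top slope [ 0.1015 -0.0295]
stand ((488.3101806640625, -203.52236938476562), (71.17790222167969, 70.71664428710938), 28.102859497070312)
s18 210 ((493.1568603515625, -200.95968627929688), (25.769729614257812, 27.757564544677734), 78.14163970947266) 0.13632738095448219
top slope [-0.1993  0.0513]
stand ((489.75347900390625, -199.92491149902344), (72.58778381347656, 71.73876953125), 28.27741813659668)
```

View pics/w18.png

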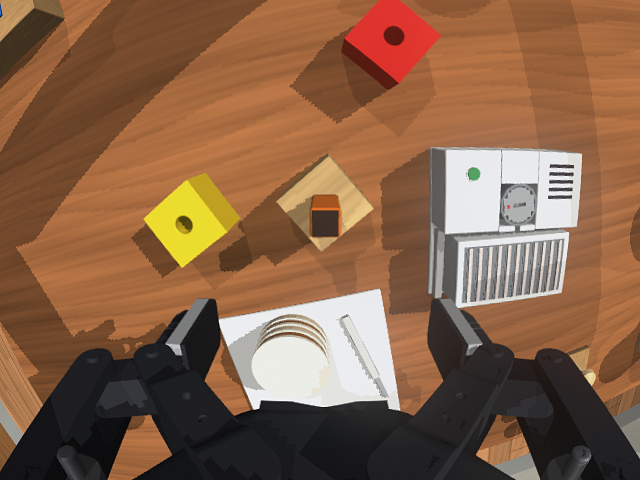

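View pics/s18.png

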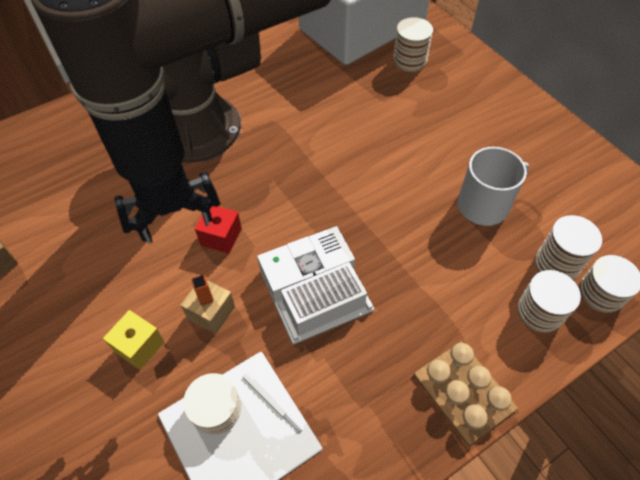

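```bash
python3 - <<'E'
from h import *
g=lambda f: cv2.cvtColor(ld(f)['im'],cv2.COLOR_RGB2GRAY).astype(np.float32)
def ecc(a,b,poly,fs=1):
    M=np.zeros((480,640),np.uint8); P=np.array([( x/6+250, y/6+220) for x,y in poly]).round().astype(np.int32)
    cv2.fillPoly(M,[P],255); x,y,w,h=cv2.boundingRect(P); s=np.s_[y-4:y+h+4,x-4:x+w+4]
    W=np.eye(2,3,dtype=np.float32)
    c,W=cv2.findTransformECC(g(a)[s],g(b)[s],W,cv2.MOTION_TRANSLATION,(3,300,1e-7),M[s].copy(),fs); return c,-W[:,2]
pA=[(300,560),(660,415),(720,480),(700,500),(300,660),(280,620)]
pT=[(200,420),(590,265),(700,440),(700,480),(290,650)]
d=np.array([.2198,.4164])
for a in ['scene0','s3']:
  for b in ['s12','s18']:
   for n,p in (('A',pA),('T',pT)):
    c,w=ecc(a,b,p); print(a,b,n,round(c,3),w,'mm',w@d/(d@d))
# tilt from robust top patch
P=wcloud('w18'); q=P[218:233,316:336].reshape(-1,3); A=np.c_[q[:,:2],np.ones(len(q))]; print(q.mean(0),np.linalg.lstsq(A,q[:,2],rcond=None)[0][:2])
E
```

```text
scene0 s12 A 0.945 [0.3493 0.8902] mm 2.0182388579384996
scene0 s12 T 0.886 [0.62   0.8248] mm 2.1638910777761287
scene0 s18 A 0.952 [0.3736 0.8254] mm 1.920775209733431
scene0 s18 T 0.885 [0.5685 0.6878] mm 1.8555413002743097
s3 s12 A 0.949 [0.3877 0.8956] mm 2.0665957874675587
s3 s12 T 0.874 [0.633  0.7815] mm 2.0953886838585842
s3 s18 A 0.968 [0.3979 0.8246] mm 1.9433099237307954
s3 s18 T 0.964 [0.6282 0.757 ] mm 2.044635129048795
[ 0.4915 -0.2035  0.1355] [-0.0223  0.0248]
```

The cassette is still drawn about 1.95 mm, and the driver's top is level and centred over the block. Handing in.

```bash
python3 -c "
from h import *
print(robot.state()['clock'],robot.state()['force']); print(robot.job_done())"
```

```text
39.15 [-0.5085  0.3934 -1.9822]
the job is handed in; nothing more can be done
None
```

I tightened the cam until it felt snug and put the screwdriver back upright in its wooden block. The job was handed in at 39 s. The seal force itself could not be read, so "snug" rests on torque and camera evidence.

**Tightening:** I seated the blade about 5 mm deep and turned the cam about 80° clockwise in small steps. The measured torque was about 0.10–0.12 N m when free, about 0.14 when dragging the cassette, and 0.245 at the end. That is roughly 0.10–0.13 N m above free turning, close to the stated snug point. I then backed the blade off inside its play, and the cam stayed where it was.

**Last checks on the screwdriver:** Its top is at 0.135 m, the same height as at the start. The wrist camera puts it within about 1 mm of the block's centre, with a tilt of about 0.03 rad. The gripper is open and well clear.

**Last checks on the cassette:** In the images it has been drawn in about 1.9–2.0 mm and did not spring back after release.

**What disagreed:**
- **Torque slope:** the torque rose more gently than the stated seal stiffness implies.
- **Cam angle:** it came out at about 1.4–1.55 rad, at or slightly beyond the top of the stated range. I stopped on torque.
- **Scene camera offset:** the scene camera put the driver's handle about 3 mm from the block's centre. The wrist view and the tool pose put it within about 2 mm, and I went by those.

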